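# Roll the dryer cartridge under the analyser's nose and chock it

### The job

Put the orange slide box that blocks the way into the steel tray, flat on its floor. Then roll the white and blue dryer cartridge gently along the bench, only ever pushing it along its top, without lifting it, until it lies squarely over the green stripe under the analyser's nose. Only then fetch the yellow chock and stand it on the bench, centred and snug against the cartridge's near side so that it cannot roll back; don't knock the analyser or shift the other things on the bench.

Things in the scene. Friction and masses are not known exactly. Their poses are not given: they have to be found in the camera images.
- analyser: Grey bench analyser, fixed. Origin on the bench under its overhanging nose, at the centre of the green stripe. Axes: x level, pointing away from the robot into the analyser (x is the rolling direction), y along the stripe, z up. The nose is a box 130 mm wide (y -65 to 65), its near edge at x = -10 mm, underside 160 mm and top 225 mm above the bench, reaching back to x = 280. The analyser's main body, 170 mm wide and 210 mm high, stands on the bench from x = 90 to 280 mm.
- mark (a point): Centre of the green stripe on the bench (stripe 20 mm wide along x, 320 mm long along y, flat); same place and axes as analyser. The cartridge's axis must come to lie straight above it, parallel to y.
- cartridge: White dryer cartridge with blue ends, a cylinder 90 mm across, 150 mm long, 0.4 to 0.85 kg, lying on the bench free to roll. Origin at its centre; y is its axis, within 3 degrees of the stripe's direction; x and z turn as it rolls. Starts 165 to 205 mm on the robot's side of the stripe. A tip pressed lightly (5 to 20 N) on its crown does not slip: it rolls half as far as the tip travels.
- slide_box: Orange slide box, 110 mm long (x) by 36 mm wide (y) by 30 mm high, about 0.12 kg, loose, lying in the way between cartridge and stripe with its long side roughly along the rolling direction and its far end under the nose. Origin at the centre of its underside.
- tray: Open steel tray, fixed, 170 mm (x) by 120 mm (y), walls 4 mm thick and 30 mm high, floor 4 mm thick. Origin at the centre of its underside. It stands to the left or to the right of the lane, the chock on the other side.
- chock: Yellow chock with black bands, loose, about 0.15 kg: a block 70 mm deep (x), 90 mm long (y), 25 mm high, with an upright fin on its middle, 34 mm (x) by 12 mm thick (y), from 25 to 70 mm above the bench. Same front and back. Origin at the centre of its underside. Against the cartridge (long sides parallel) it touches when its origin is 75 mm from the cartridge's axis, level.
- jar: White jar with blue cap, 56 mm across, 80 mm high, loose, to be left alone; stands beside the stripe's +y end. Origin at the centre of its underside.
- amber_bottle: Amber bottle, 60 mm across, 130 mm high, loose, to be left alone; stands beside the stripe's -y end. Origin at the centre of its underside.
- beaker: Glass beaker, 70 mm across, 90 mm high, loose, to be left alone. Origin at the centre of its underside.
- mouse: Black computer mouse, 105 by 60 by 30 mm, loose, to be left alone. Origin at the centre of its underside.
- tip_box: Blue pipette-tip box with clear lid, 120 by 85 by 60 mm, loose, to be left alone. Origin at the centre of its underside.
- pen_pot: Grey pen pot, 72 mm across, 90 mm high with pens to 145 mm, loose, to be left alone. Origin at the centre of its underside.

How it is judged:
By the outcome, as a careful person would: the job done as asked, in the order asked, and still so for the second after the job is handed in, with the robot touching nothing.
It also fails if it takes over 72 s, if anything falls off the work surface, if the arm or the gripper's body presses on something with over 40 N, if the wrist force passes 120 N, or if a joint passes its speed limit or range.

### The arm

A 7-joint arm with a two-finger parallel gripper is mounted at the origin on the work surface. World frame = base frame: x ahead of the robot, y to its left, z up, the work surface at z = 0. Lengths are in m, angles in rad, forces in N, time in s.
With the tool pointing down it reaches from about 0.425 to 0.925 m from the base axis. Payload 6.8 kg.
Tool frame: the origin (TCP) lies midway between the tips of the shut fingers; the grasp point (between the pads) lies 19 mm behind it (grip_point_offset is the z of the grasp point in the tool frame, in m); z points along the fingers, y is the line along which they close (so a half turn about z gives the same grasp; the last joint's range is limited). The gripper opens to 85 mm and grips with 20 to 120 N. Pads are 22 mm wide; open, the fingers measure 114 mm over their backs; the gripper's body (76 mm by 85 mm) begins 54 mm behind the grasp point. The pads swing forward as they close: fully open they stand 13 mm farther back than shut.
Start: joints at [1.236, 0.477, 0.022, 1.555, -0.011, 1.109, -0.083], TCP at [0.152, -0.658, 0.207] pointing down, gripper open.
Joint ranges: [-2.96, 2.96], [-0.34, 2.1], [-1.41, 1.46], [0.24, 2.44], [-1.37, 4.51], [0.17, 1.92], [-2.96, 2.96]. Speed limits (rad/s): [2.39, 2.39, 3.14, 3.14, 3.14, 3.14, 3.14].

### API

Orientations are given as a rotation vector (axis times angle).
In Python, from bench import get_obs, grab_frame, calibration, hand_in, grip_point_offset gives the robot as it stands.
- The arm moves only by the shell command python3 -m pendant 'ROWS' [OPENING] [FORCE]. ROWS is a JSON object of lists of equal length, an entry for each row: "translation": the shift along the world's x, y, z in units of 25 mm (1.0 is 25 mm), a list of three; "delta_rot": the turn, a rotation vector about the world's x, y, z in units of 5 degrees (1.0 is 5 degrees), a list of three. In form: {"translation": [[dx, dy, dz], ...], "delta_rot": [[rx, ry, rz], ...]}. A call has 1 to 12 rows; each row is the pose to reach, as a shift and turn from the pose commanded when the call began; what a row does not reach only later rows make up. A row lasts 1/8 s, in which the tool goes at most 62.5 mm and 10.7 degrees, less where a joint would pass 70% of its speed; a pose out of reach is approached as far as the arm can. A call with a gripper value outside its range is refused whole. OPENING is the opening, from 0 (shut) to 1 (fully open), set as the call begins (- or left out, the last holds). The fingers move at their own pace and stop on an object; FORCE is the grip in N (left out, the last holds). Time passes only in rows, so rows that repeat a pose let the fingers close. It gives the time, the measured TCP pose, the force, the opening and the grip force at its end, in the units of the state.
- get_obs(): the state, without advancing time (a new reading comes with each control period).
- grab_frame(name): name is "scene" or "top" or "wrist"; returns (picture, depth): 384x512x3 uint8, red, green, blue; 384x512 float32, m along the optical axis (not along the pixel's ray), 0 where there is no reading.
- calibration(name): a dict with "K" (3x3 intrinsics, pixels), "rvec" (rotation vector, rad) and "tvec" (3), from world to camera coordinates, as OpenCV has them. Camera axes: x right, y down, z forward; pixel columns grow to the right and rows downward; lengths in m; the calibration is good to about 2 mm. The wrist camera is an equidistant fisheye: a pixel r from the principal point sees the ray r / f radians off the axis. A picture is of the moment at which its call begins: read the wrist's pose just before it. calibration takes no time and is no camera call; for the wrist camera it gives the pose at the moment of the call.
- hand_in(): hands the job in; it is judged then, once.
The state is a dict: "clock": time; "joints": joint angles; "qvel": joint speeds; "tau": joint torques, N m; "tcp_pos": TCP position; "orientation": TCP orientation; "contact_force": force on the tool from outside, world axes, zero at the start; "moment": the same for the moment, N m; "grip_width": finger opening in m; "gripper_force": force on a finger pad.
Only numpy, scipy, OpenCV 4.12 (cv2) and the standard library are available. Lean on these libraries where they do the work, as an engineer would, in place of code of your own. Each camera call takes 0.05 s, during which the arm holds its last target. There are 200 camera calls.

## Working session

There is one attempt and no reset: what is moved stays moved. The work goes in short steps, Python scripts to look and compute and a shell command to move; the robot and the scene stay as the last step left them, time stands still between calls to the robot, and variables do not carry over. Pictures are saved under pics/ and viewed, at most 10 in all, crops included, and the job is handed in when it is done.

```bash
ls; mkdir -p pics; python3 - <<'E'
from bench import *
import cv2,numpy as np
o=get_obs();print({k:np.round(v,3).tolist() for k,v in o.items()},grip_point_offset)
for n in("scene","top"):
    p,d=grab_frame(n);cv2.imwrite(f"pics/{n}0.png",p[...,::-1]);np.save(f"{n}0.npy",d);c=calibration(n);print(n,c)
E
```

```text
pics
{'clock': 0.0, 'joints': [1.236, 0.478, 0.022, 1.557, -0.011, 1.109, -0.083], 'qvel': [-0.001, -0.0, 0.0, -0.001, -0.001, 0.001, -0.0], 'tau': [-0.001, -59.645, 1.608, -28.12, 0.013, 0.009, -0.0], 'tcp_pos': [0.152, -0.657, 0.206], 'orientation': [-3.12, -0.355, 0.001], 'contact_force': [0.79, -0.669, 0.426], 'moment': [-0.004, -0.029, 0.003], 'gripper_force': 0.0, 'grip_width': 0.085} -0.0187
scene {'K': array([[424.30229183,   0.        , 253.37313219],
       [  0.        , 424.30229183, 191.08520142],
       [  0.        ,   0.        ,   1.        ]]), 'rvec': array([ 0.98458642,  2.31390476, -1.21691858]), 'tvec': array([ 0.40369372, -0.19092098,  1.85233968])}
top {'K': array([[366.82444839,   0.        , 250.73115036],
       [  0.        , 366.82444839, 190.43103117],
       [  0.        ,   0.        ,   1.        ]]), 'rvec': array([ 2.14685393, -2.13924913,  0.18131058]), 'tvec': array([-0.02134876,  0.53936779,  1.23246469])}
```

View pics/top0.png

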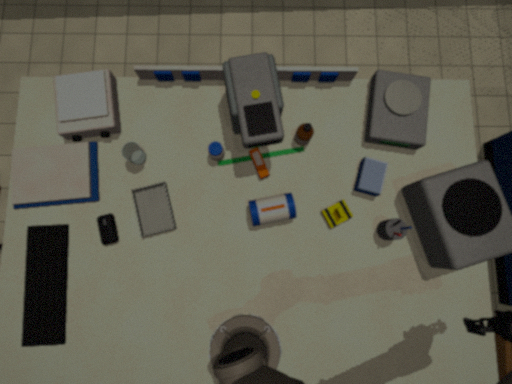

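View pics/scene0.png

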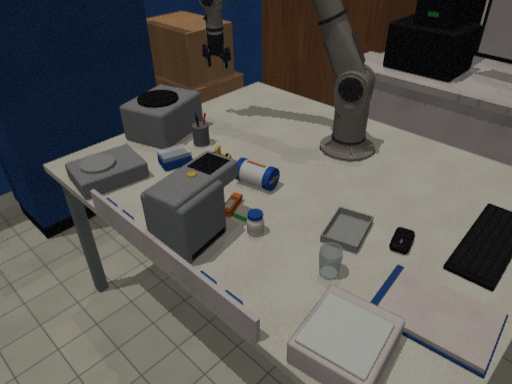

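```bash
cat > h.py <<'E'
import cv2,numpy as np
from bench import *
def cam(n):
    c=calibration(n);R=cv2.Rodrigues(c["rvec"])[0];return c["K"],R,np.array(c["tvec"]).ravel()
def plane(n,uv,z,C=None):
    K,R,t=C or cam(n);uv=np.atleast_2d(uv).astype(float)
    r=(np.c_[uv,np.ones(len(uv))]@np.linalg.inv(K).T)@R;o=-R.T@t
    return o+r*((z-o[2])/r[:,2])[:,None]
def cloud(n,d):
    K,R,t=cam(n);v,u=np.indices(d.shape)
    p=np.stack([(u-K[0,2])/K[0,0]*d,(v-K[1,2])/K[1,1]*d,d],-1);return (p-t)@R
def rect(P):
    (c,s,a)=cv2.minAreaRect((P[:,:2]*1000).astype(np.float32));return np.round(c,1),np.round(s,1),round(a,1)
def mask(p,lo,hi):
    return cv2.inRange(cv2.cvtColor(p,cv2.COLOR_RGB2HSV),lo,hi)
E
python3 - <<'E'
from h import *
p=cv2.imread("pics/top0.png")[...,::-1].copy();d=np.load("top0.npy");W=cloud("top",d)
K,R,t=cam("top");print("cam",-R.T@t)
def show(nm,m,z):
    cs,_=cv2.findContours(m,0,2)
    for c in cs:
        if cv2.contourArea(c)<25: continue
        mm=cv2.drawContours(np.zeros_like(m),[c],-1,255,-1)>0
        uv=np.argwhere(mm&(m>0))[:,::-1]
        print(nm,uv.mean(0).round(1),len(uv),rect(plane("top",uv,z)),"z",np.percentile(W[mm][:,2],[5,50,95]).round(3))
show("orange",mask(p,(3,150,80),(18,255,255)),.03)
show("green",mask(p,(50,100,50),(85,255,255)),0)
show("yellow",mask(p,(22,130,80),(35,255,255)),.025)
show("blue",mask(p,(100,130,50),(125,255,255)),.045)
g=np.argwhere(mask(p,(50,100,50),(85,255,255))>0)[:,::-1]
P=plane("top",g,0)*1000
print(P[np.argmax(P[:,1])],P[np.argmin(P[:,1])],cv2.fitLine(P[:,:2].astype(np.float32),2,0,.01,.01).ravel())
for nm,(u0,v0,u1,v1) in dict(tray=(125,175,185,245),cart=(242,185,302,230),ana=(215,45,290,150),bottle=(290,118,318,148),jar=(204,138,226,164),chock=(318,195,355,232),pot=(375,210,412,245)).items():
    S=W[v0:v1,u0:u1].reshape(-1,3)
    for lo,hi in((.012,.04),(.04,.1),(.1,.18),(.19,.25)):
        q=S[(S[:,2]>lo)&(S[:,2]<hi)]
        if len(q)>15: print(nm,lo,len(q),rect(q),"zmax",np.percentile(q[:,2],98).round(3))
b=cv2.resize(p[130:240,190:360],None,fx=4.6,fy=4.6,interpolation=cv2.INTER_CUBIC);cv2.imwrite("pics/crop1.png",b[...,::-1])
E
```

```text
cam [ 0.33743288 -0.00731339  1.30247002]
orange [262.2 170.2] 125 (array([621.4, -57.9]), array([63.2, 34.9]), 18.1) z [0.025 0.03  0.034]
green [233.6 160.2] 145 (array([657.4,  42. ]), array([ 17.6, 117.8]), 9.3) z [-0.003  0.001  0.005]
green [282.9 151.8] 177 (array([ 689.9, -137. ]), array([ 17.8, 153.1]), 11.3) z [-0.003  0.001  0.006]
yellow [327.2 218.6] 68 (array([ 444.5, -286.4]), array([67.9, 13.2]), 27.1) z [0.02  0.026 0.03 ]
yellow [337.4 213.2] 250 (array([ 462.8, -323.3]), array([68.8, 50.1]), 27.7) z [0.021 0.026 0.071]
yellow [255.2  93.9] 63 (array([902.1, -34.4]), array([31.2, 29.5]), 0.4) z [0.227 0.231 0.233]
blue [253.9 212.6] 142 (array([462.1, -30. ]), array([81. , 21.5]), 9.4) z [0.07  0.086 0.092]
blue [290.6 205.1] 123 (array([ 488.3, -157.7]), array([80.8, 19.8]), 10.5) z [0.068 0.086 0.093]
blue [215.1 148.4] 132 (array([688.7, 107.2]), array([43.8, 42.9]), 44.9) z [0.076 0.08  0.083]
blue [ 79.2 182.4] 565 (array([593.4, 657.6]), array([208.3, 282.5]), 5.8) z [0.009 0.012 0.017]
blue [329.   73.4] 62 (array([ 974.7, -305.3]), array([11.7, 59. ]), 0.4) 
[... 993 characters left out ...]
.039
bottle 0.04 199 (array([ 739.4, -204.5]), array([60.1, 53.4]), 62.5) zmax 0.098
bottle 0.1 94 (array([ 741.6, -206.1]), array([33.5, 30.6]), 63.6) zmax 0.134
jar 0.012 29 (array([663.5, 100.3]), array([20.7, 53.3]), 14.8) zmax 0.039
jar 0.04 224 (array([678.6, 104.4]), array([52.2, 50.2]), 59.6) zmax 0.084
chock 0.012 463 (array([ 463.4, -322.1]), array([69.7, 91.8]), 28.3) zmax 0.032
chock 0.04 56 (array([ 462.9, -321.6]), array([32.9, 12.6]), 26.4) zmax 0.074
pot 0.012 80 (array([ 432.2, -521.1]), array([ 63.5, 141.2]), 42.1) zmax 0.04
pot 0.04 435 (array([ 406.7, -498.1]), array([71.6, 69.6]), 88.5) zmax 0.096
pot 0.1 56 (array([ 406.5, -504.9]), array([40.2, 47.1]), 89.1) zmax 0.146
```

View pics/crop1.png

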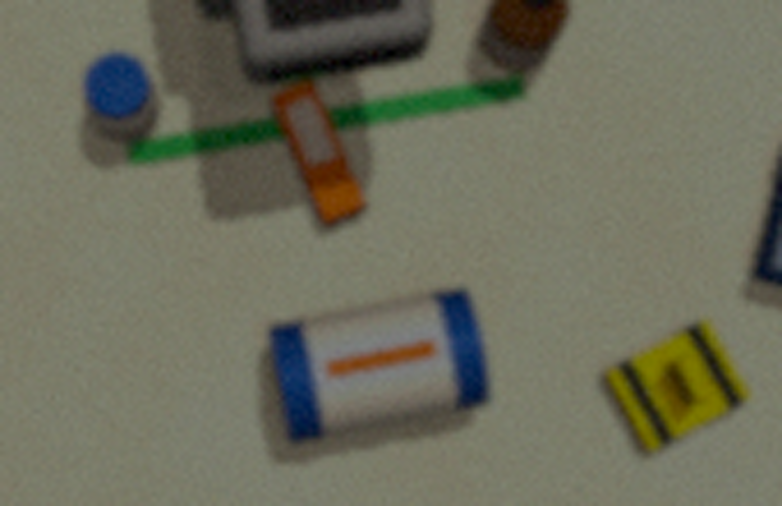

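```bash
python3 - <<'E'
from h import *
p=cv2.imread("pics/top0.png")[...,::-1].copy();d=np.load("top0.npy");W=cloud("top",d)
S=W[135:185,240:285];q=S[(S[...,2]>.022)&(S[...,2]<.04)];print("box cloud",len(q),rect(q))
m=np.zeros(W.shape[:2],np.uint8);m[135:185,240:285]=((S[...,2]>.018)&(S[...,2]<.04))*255
uv=np.argwhere(m>0)[:,::-1];P=plane("top",uv,.03);print("rays",rect(P),cv2.boxPoints(cv2.minAreaRect((P[:,:2]*1000).astype(np.float32))).round())
# scene camera
s=cv2.imread("pics/scene0.png")[...,::-1].copy();D=np.load("scene0.npy");V=cloud("scene",D)
for nm,lo,hi,z in(("orange",(3,150,60),(18,255,255),.03),("green",(50,100,40),(85,255,255),0)):
    mk=mask(s,lo,hi);mk[:,:215]=0;mk[:190]=0;mk[230:]=0;mk[:,270:]=0
    uv=np.argwhere(mk>0)[:,::-1];P=plane("scene",uv,z);print(nm,len(uv),rect(P),V[mk>0][:,2].min().round(3))
S=V[150:195,232:285].reshape(-1,3)
q=S[(S[:,2]>.05)&(S[:,2]<.1)&(np.hypot(S[:,0]-.475,S[:,1]+.09)<.1)];print("cart scene",rect(q),np.percentile(q[:,2],98))
S=W[185:230,242:302].reshape(-1,3);q=S[(S[:,2]>.087)];print("crown",len(q),rect(q))
q=S[(S[:,2]>.03)];yaw=np.radians(10.3);R=np.array([[np.cos(yaw),np.sin(yaw)],[-np.sin(yaw),np.cos(yaw)]])
L=(q[:,:2]-[.6755,-.056])@R.T
A=np.c_[2*L[:,0],2*q[:,2],np.ones(len(q))]
for lo,hi in((-.06,-.02),(-.02,.02),(.02,.06)):
    k=(L[:,1]-.003>lo)&(L[:,1]-.003<hi)
    # circle fit radius 45 fixed height 45
    x=L[k,0];z=q[k,2];from scipy.optimize import least_squares as ls
    print(lo,ls(lambda a:np.hypot(x-a[0],z-a[1])-.045,[-.2,.045]).x.round(4))
print("y ext",np.percentile(L[:,1],[1,99]))
E
```

```text
box cloud 312 (array([643.8, -47.2]), array([110. ,  37.3]), 22.2)
rays (array([642.5, -46.6]), array([111.2,  37.2]), 22.6) [[584. -51.]
 [598. -85.]
 [701. -42.]
 [687.  -8.]]
orange 174 (array([653.1, -31.5]), array([133.4,  46.1]), 23.1) 0.005
green 49 (array([658.5,  10.7]), array([16. , 54.8]), 9.4) -0.004
cart scene (array([483.5, -79.1]), array([ 89.9, 160.5]), 23.9) 0.09047606286868753
crown 388 (array([447.7, -61.8]), array([102.3, 223.6]), 39.1)
-0.06 [-0.203   0.0446]
-0.02 [-0.2038  0.0447]
0.02 [-0.205   0.0447]
y ext [-0.07133599  0.07763218]
```

```bash
python3 -m pendant '{"translation":[[1.5,2,0],[3,4,0],[4.5,6,0],[6,8,0],[7.5,10,0],[9,12,0],[10.5,14,0],[12,16,0],[13.5,18,0],[15,20,0],[17,22.5,0],[18,23.6,-1]],"delta_rot":[[0,0,0.1],[0,0,0.2],[0,0,0.3],[0,0,0.4],[0,0,0.5],[0,0,0.6],[0,0,0.7],[0,0,0.8],[0,0,0.9],[0,0,1],[0,0,1],[0,0,1]]}' 0.7 40
```

```text
clock: 1.6
tcp_pos: [0.6044, -0.0655, 0.1834]
orientation: [3.102, 0.492, 0.007]
contact_force: [1.4, -0.5, -0.7]
grip_width: 0.0601
gripper_force: 0.0
```

```bash
python3 -m pendant '{"translation":[[0.14,0.16,-1.5],[0.14,0.16,-3],[0.14,0.16,-4.5],[0.14,0.16,-5.5],[0.14,0.16,-6.3],[0.14,0.16,-6.9],[0.14,0.16,-7.2],[0.14,0.16,-7.2]],"delta_rot":[[0,0,0.86],[0,0,0.86],[0,0,0.86],[0,0,0.86],[0,0,0.86],[0,0,0.86],[0,0,0.86],[0,0,0.86]]}'
python3 -m pendant '{"translation":[[0,0,0],[0,0,0],[0,0,0],[0,0,0],[0,0,0],[0,0,0]],"delta_rot":[[0,0,0],[0,0,0],[0,0,0],[0,0,0],[0,0,0],[0,0,0]]}' 0 40
```

```text
clock: 2.6
tcp_pos: [0.6053, -0.0637, 0.0019]
orientation: [-3.082, -0.607, 0.0]
contact_force: [-0.6, 0.3, 0.3]
grip_width: 0.0593
gripper_force: 0.0
clock: 3.35
tcp_pos: [0.606, -0.0637, 0.0032]
orientation: [3.082, 0.607, 0.002]
contact_force: [-1.8, 0.6, 6.4]
grip_width: 0.0333
gripper_force: 39.6
```

```bash
python3 -m pendant '{"translation":[[0,0,0.4],[-0.5,0,1],[-1.5,0,2],[-2.5,0.3,3.5],[-3.5,1,4.8],[-4.3,3,4.8],[-5,5,4.8],[-5.7,7,4.8],[-6.3,9,4.8],[-6.73,11,4.8],[-6.73,13,4.8],[-6.73,15.06,4.8]],"delta_rot":[[0,0,0],[0,0,0],[0,0,0],[0,0,0],[0,0,0],[0,0,-0.3],[0,0,-0.6],[0,0,-0.9],[0,0,-1.2],[0,0,-1.48],[0,0,-1.48],[0,0,-1.48]]}'
python3 - <<'E'
from h import *
o=get_obs();print(o["tcp_pos"],o["orientation"])
p,d=grab_frame("wrist");q,_=grab_frame("top")
cv2.imwrite("pics/w1.png",np.hstack([p,cv2.resize(q[150:260,110:250],(400,314))[:, :].copy() if 0 else np.pad(cv2.resize(q[160:260,110:220],(280,255)),((0,129),(0,0),(0,0)))])[...,::-1])
E
```

```text
clock: 4.85
tcp_pos: [0.4364, 0.3135, 0.1229]
orientation: [3.114, 0.407, 0.002]
contact_force: [0.7, 0.6, -0.3]
grip_width: 0.0332
gripper_force: 39.9
[0.43639793 0.31346698 0.12292236] [3.11445194e+00 4.06625750e-01 1.57726194e-03]
```

View pics/w1.png

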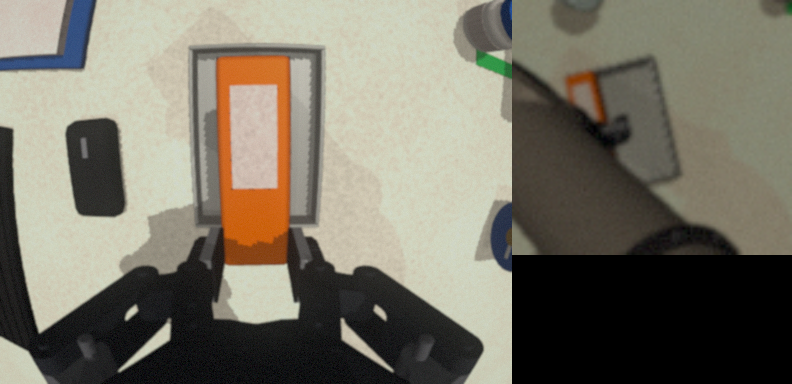

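```bash
python3 -m pendant '{"translation":[[0,0,-1.5],[0,0,-3],[0,0,-3.8],[0,0,-4.2],[0,0,-4.45],[0,0,-4.6],[0,0,-4.6]],"delta_rot":[[0,0,0],[0,0,0],[0,0,0],[0,0,0],[0,0,0],[0,0,0],[0,0,0]]}'
python3 -m pendant '{"translation":[[0,0,0],[0,0,0],[0,0,0],[0,0,0],[0,0,0.5],[0,0,2],[0,0,4],[0,0,6]],"delta_rot":[[0,0,0],[0,0,0],[0,0,0],[0,0,0],[0,0,0],[0,0,0],[0,0,0],[0,0,0]]}' 0.6
```

```text
clock: 5.82
tcp_pos: [0.4374, 0.313, 0.0075]
orientation: [-3.115, -0.407, -0.001]
contact_force: [0.2, 0.2, 0.2]
grip_width: 0.0334
gripper_force: 40.1
clock: 6.82
tcp_pos: [0.4368, 0.3128, 0.1593]
orientation: [-3.115, -0.408, -0.0]
contact_force: [0.9, 0.5, -1.1]
grip_width: 0.0512
gripper_force: 0.0
```

```bash
python3 - <<'E'
from h import *
p,d=grab_frame("wrist")
cv2.imwrite("pics/w2.png",p[...,::-1])
E
```

```text
(no output)
```

View pics/w2.png

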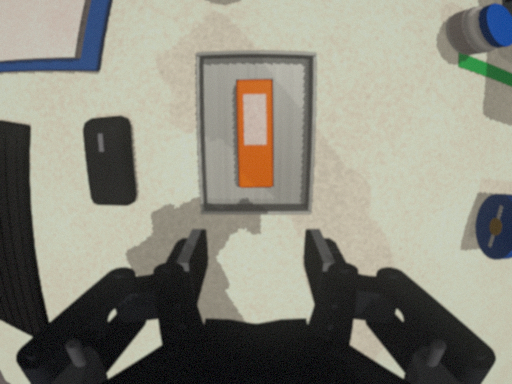

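```bash
python3 -m pendant '{"translation":[[0.2,-2,0],[0.4,-4,0],[0.6,-6,0],[0.8,-8,0],[0.95,-10,0],[0.95,-12,0],[0.95,-14,0],[0.95,-15.6,0],[0.95,-16.19,-0.5],[0.95,-16.19,-1.5],[0.95,-16.19,-2.1],[0.95,-16.19,-2.3]],"delta_rot":[[0,0,0],[0,0,0],[0,0,-0.2],[0,0,-0.4],[0,0,-0.6],[0,0,-0.92],[0,0,-0.92],[0,0,-0.92],[0,0,-0.92],[0,0,-0.92],[0,0,-0.92],[0,0,-0.92]]}'
python3 -m pendant '{"translation":[[0,0,-0.1],[0,0,-0.2],[0,0,-0.3],[0,0,-0.4],[0,0,-0.5]],"delta_rot":[[0,0,0],[0,0,0],[0,0,0],[0,0,0],[0,0,0]]}'
```

```text
clock: 8.38
tcp_pos: [0.4602, -0.0909, 0.0985]
orientation: [-3.128, -0.284, 0.003]
contact_force: [-0.2, 0.7, 0.7]
grip_width: 0.051
gripper_force: 0.0
clock: 9.0
tcp_pos: [0.4609, -0.092, 0.087]
orientation: [3.129, 0.282, 0.0]
contact_force: [0.7, -0.1, 0.2]
grip_width: 0.0514
gripper_force: 0.0
```

```bash
python3 -m pendant '{"translation":[[0,0,-0.06],[0,0,-0.12],[0,0,-0.18]],"delta_rot":[[0,0,0],[0,0,0],[0,0,0]]}'
```

```text
clock: 9.38
tcp_pos: [0.4608, -0.092, 0.0824]
orientation: [3.129, 0.282, 0.0]
contact_force: [0.4, -0.0, 0.9]
grip_width: 0.0515
gripper_force: 0.0
```

```bash
python3 -m pendant '{"translation":[[0,0,-0.06],[0,0,-0.12]],"delta_rot":[[0,0,0],[0,0,0]]}'
```

```text
clock: 9.62
tcp_pos: [0.4608, -0.092, 0.0794]
orientation: [3.129, 0.282, -0.0]
contact_force: [0.7, -0.4, 0.2]
grip_width: 0.0516
gripper_force: 0.0
```

```bash
python3 -m pendant '{"translation":[[0,0,-0.06],[0,0,-0.12]],"delta_rot":[[0,0,0],[0,0,0]]}'
```

```text
clock: 9.88
tcp_pos: [0.4608, -0.092, 0.0764]
orientation: [-3.129, -0.282, -0.0]
contact_force: [0.8, -0.5, -0.6]
grip_width: 0.0514
gripper_force: 0.0
```

```bash
python3 -m pendant '{"translation":[[0,0,-0.06],[0,0,-0.12]],"delta_rot":[[0,0,0],[0,0,0]]}'
```

```text
clock: 10.12
tcp_pos: [0.4608, -0.092, 0.0734]
orientation: [-3.129, -0.282, 0.0]
contact_force: [-0.1, -0.7, 0.1]
grip_width: 0.0516
gripper_force: 0.0
```

```bash
python3 - <<'E'
from h import *
p,d=grab_frame("wrist");q,_=grab_frame("scene")
cv2.imwrite("pics/w3.png",np.hstack([cv2.resize(p,(400,300)),cv2.resize(q[110:230,190:350],(400,300))])[...,::-1])
E
```

```text
(no output)
```

View pics/w3.png

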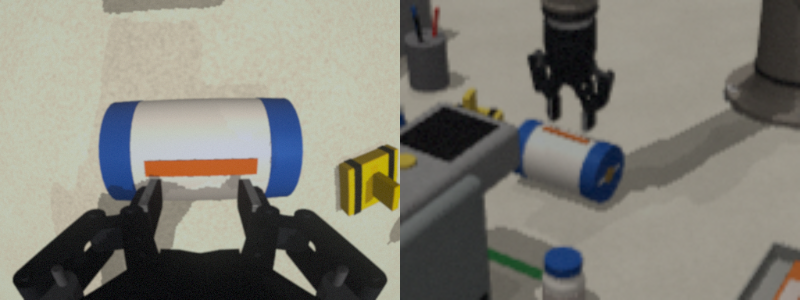

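```bash
python3 -m pendant '{"translation":[[0,0,-0.06],[0,0,-0.12]],"delta_rot":[[0,0,0],[0,0,0]]}'
```

```text
clock: 10.48
tcp_pos: [0.4608, -0.092, 0.0705]
orientation: [3.129, 0.282, 0.0]
contact_force: [0.7, 0.4, 0.4]
grip_width: 0.0512
gripper_force: 0.0
```

```bash
python3 -m pendant '{"translation":[[0,0,0.5],[0,0,1]],"delta_rot":[[0,0,0],[0,0,0]]}' 0
python3 - <<'E'
from h import *
p,D=grab_frame("scene");V=cloud("scene",D)
S=V[135:205,222:290].reshape(-1,3)
e=np.array([.984,.1787]);n=np.array([-.1787,.984])
r=S[:,:2]-[.6755,-.056];L=np.c_[r@e,r@n,S[:,2]]
k=(L[:,0]>-.26)&(L[:,0]<-.14)&(abs(L[:,1])<.09)&(L[:,2]>.01)
L=L[k]
from scipy.optimize import least_squares as ls
q=L[L[:,2]<.092];q=q[abs(q[:,1]-.003)<.06]
f=ls(lambda a:np.hypot(q[:,0]-a[0],q[:,2]-a[1])-.045,[-.2,.045],loss='soft_l1',f_scale=.002);print(f.x,len(q))
t=L[L[:,2]>.095];print("finger pts",len(t),t[t[:,2].argsort()][:8].round(3).tolist())
E
```

```text
clock: 10.72
tcp_pos: [0.461, -0.0919, 0.0965]
orientation: [3.129, 0.282, 0.001]
contact_force: [0.8, 0.5, 0.5]
grip_width: 0.0155
gripper_force: 0.0
[-0.20711129  0.0432427 ] 649
finger pts 382 [[-0.217, -0.006, 0.118], [-0.214, 0.018, 0.119], [-0.224, -0.002, 0.12], [-0.227, -0.004, 0.123], [-0.215, 0.022, 0.124], [-0.215, -0.005, 0.124], [-0.215, -0.0, 0.126], [-0.204, -0.002, 0.126]]
```

```bash
python3 -m pendant '{"translation":[[0,0,0],[0,0,-0.06],[0,0,-0.12],[0,0,-0.18],[0,0,-0.24],[0,0,-0.3]],"delta_rot":[[0,0,0],[0,0,0],[0,0,0],[0,0,0],[0,0,0],[0,0,0]]}' 0
python3 - <<'E'
from h import *
p,D=grab_frame("scene");V=cloud("scene",D)
S=V[115:205,222:290].reshape(-1,3)
e=np.array([.984,.1787]);n=np.array([-.1787,.984])
r=S[:,:2]-[.6755,-.056];L=np.c_[r@e,r@n,S[:,2]]
k=(L[:,0]>-.26)&(L[:,0]<-.14)&(abs(L[:,1])<.09)&(L[:,2]>.093)
t=L[k];print("finger pts",len(t),t[t[:,2].argsort()][:12].round(3).tolist())
E
```

```text
clock: 11.52
tcp_pos: [0.4608, -0.092, 0.0878]
orientation: [-3.129, -0.282, 0.0]
contact_force: [0.7, -0.3, 1.1]
grip_width: 0.0
gripper_force: 0.0
finger pts 835 [[-0.203, -0.038, 0.093], [-0.217, 0.011, 0.111], [-0.211, -0.002, 0.114], [-0.209, 0.008, 0.114], [-0.213, 0.01, 0.117], [-0.213, -0.004, 0.117], [-0.207, 0.014, 0.117], [-0.208, 0.004, 0.117], [-0.213, 0.014, 0.118], [-0.214, 0.018, 0.119], [-0.206, 0.01, 0.12], [-0.211, 0.011, 0.123]]
```

```bash
python3 -m pendant '{"translation":[[0,0,-0.06],[0,0,-0.12],[0,0,-0.16]],"delta_rot":[[0,0,0],[0,0,0],[0,0,0]]}'
```

```text
clock: 11.95
tcp_pos: [0.4607, -0.092, 0.0839]
orientation: [3.129, 0.282, -0.0]
contact_force: [0.0, 0.4, -0.9]
grip_width: -0.0002
gripper_force: 0.0
```

```bash
python3 -m pendant '{"translation":[[0,0,-0.06],[0,0,-0.12],[0,0,-0.16]],"delta_rot":[[0,0,0],[0,0,0],[0,0,0]]}'; python3 - <<'E'
from h import *
p,d=grab_frame("wrist");q,_=grab_frame("scene")
cv2.imwrite("pics/w4.png",np.hstack([cv2.resize(p,(400,300)),cv2.resize(q[100:210,190:337],(400,300),interpolation=cv2.INTER_CUBIC)])[...,::-1])
E
```

```text
clock: 12.32
tcp_pos: [0.4608, -0.092, 0.0799]
orientation: [3.129, 0.282, -0.0]
contact_force: [-0.3, -0.6, -0.1]
grip_width: 0.0
gripper_force: 0.0
```

View pics/w4.png

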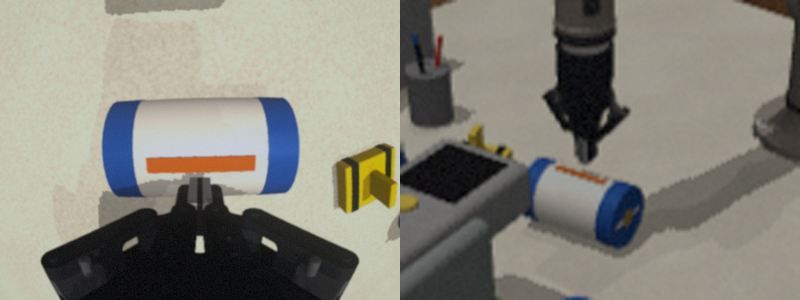

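```bash
python3 -m pendant '{"translation":[[0,0,-0.1],[0,0,-0.2],[0,0,-0.3],[0,0,-0.3]],"delta_rot":[[0,0,0],[0,0,0],[0,0,0],[0,0,0]]}'; python3 -m pendant '{"translation":[[0,0,-0.06],[0,0,-0.12],[0,0,-0.12]],"delta_rot":[[0,0,0],[0,0,0],[0,0,0]]}'
```

```text
clock: 12.92
tcp_pos: [0.4606, -0.0919, 0.0722]
orientation: [-3.129, -0.282, 0.001]
contact_force: [0.3, -0.1, 0.4]
grip_width: 0.0002
gripper_force: 0.0
clock: 13.3
tcp_pos: [0.4607, -0.092, 0.0694]
orientation: [-3.129, -0.282, 0.0]
contact_force: [-0.1, -0.3, -0.4]
grip_width: 0.0001
gripper_force: 0.0
```

```bash
python3 - <<'E'
from h import *
K,R,t=cam("scene")
for X in([.4608,-.092,.0799],[.4608,-.092,.0989],[.4743,-.0894,.09]):
    c=K@(R@np.array(X)+t);print("scene",X,c[:2]/c[2],c[2])
o=get_obs();K,R,t=cam("wrist");print("wrist cam pos",-R.T@t, "axis",R[2])
for dz in(0,.019,.025):
    c=R@(o["tcp_pos"]+[0,0,dz])+t;th=np.arctan2(np.hypot(c[0],c[1]),c[2]);print("wrist",dz,K[0,0]*th*c[:2]/np.hypot(c[0],c[1])+K[:2,2])
# cart limb in wrist view
q,_=grab_frame("wrist");m=mask(q,(100,130,40),(125,255,255));m[:100]=0;m[270:]=0;m[:,:110]=0;m[:,400:]=0
for s in(slice(110,180),slice(330,395)):
    uv=np.argwhere(m[:,s]>0);print(uv[:,0].min(),uv[:,0].max())
E
```

```text
scene [0.4608, -0.092, 0.0799] [257.24986974 164.47359264] 1.5925989556496878
scene [0.4608, -0.092, 0.0989] [257.19785988 160.11065896] 1.5817319675615646
scene [0.4743, -0.0894, 0.09] [255.20651521 163.781018  ] 1.5774812766564672
wrist cam pos [ 0.53253143 -0.0788403   0.23715345] axis [-0.2780656  -0.05225647 -0.95913961]
wrist 0 [255.05462845 225.32313206]
wrist 0.019 [255.08289665 238.93421113]
wrist 0.025 [255.09322093 243.83710235]
132 258
127 254
```

```bash
python3 - <<'E'
from h import *
q,d=grab_frame("wrist");C=calibration("wrist");K=C["K"];R=cv2.Rodrigues(C["rvec"])[0];t=np.array(C["tvec"]).ravel();o=-R.T@t
v,u=np.indices(d.shape);x=u-K[0,2];y=v-K[1,2];r=np.hypot(x,y)+1e-9;th=r/K[0,0]
ray=np.stack([np.sin(th)*x/r,np.sin(th)*y/r,np.cos(th)],-1)
P=(ray*(d/np.maximum(ray[...,2],.05))[...,None]-t)@R
e=np.array([.984,.1787]);n=np.array([-.1787,.984]);rr=P[...,:2]-[.6755,-.056];L=np.stack([rr@e,rr@n,P[...,2]],-1)
print("bench z",L[60:100,200:300,2].mean())
for c in(150,200,256,320):
    print(c,[(i,*np.round(L[i,c]*1000).astype(int)) for i in range(120,275,10)])
from scipy.optimize import least_squares as ls
S=np.concatenate([L[135:245,150:225].reshape(-1,3),L[135:245,290:350].reshape(-1,3)]);S=S[(S[:,2]>.02)&(S[:,2]<.12)]
f=ls(lambda a:np.hypot(S[:,0]-a[0]-a[2]*S[:,1],S[:,2]-a[1])-.045,[-.2,.045,0],loss='soft_l1',f_scale=.002);print(f.x,len(S),f.cost)
print(get_obs()["tcp_pos"])
E
```

```text
bench z 0.0017960103199487086
150 [(120, np.int64(-156), np.int64(89), np.int64(1)), (130, np.int64(-160), np.int64(73), np.int64(45)), (140, np.int64(-165), np.int64(67), np.int64(65)), (150, np.int64(-170), np.int64(64), np.int64(73)), (160, np.int64(-175), np.int64(62), np.int64(79)), (170, np.int64(-180), np.int64(62), np.int64(82)), (180, np.int64(-184), np.int64(61), np.int64(86)), (190, np.int64(-189), np.int64(60), np.int64(88)), (200, np.int64(-195), np.int64(61), np.int64(89)), (210, np.int64(-201), np.int64(61), np.int64(90)), (220, np.int64(-206), np.int64(62), np.int64(90)), (230, np.int64(-213), np.int64(63), np.int64(90)), (240, np.int64(-220), np.int64(64), np.int64(88)), (250, np.int64(-229), np.int64(67), np.int64(84)), (260, np.int64(-286), np.int64(104), np.int64(0)), (270, np.int64(-297), np.int64(105), np.int64(1))]
200 [(120, np.int64(-157), np.int64(47), np.int64(1)), (130, np.int64(-161), np.int64(38), np.int64(51)), (140, np.int64(-165), np.int64(35), np.int64(67)), (150, np.int64(-170), np.int64(34), np.int64(73)), (160, np.int64(-175), np.int64(33), np.int
[... 1617 characters left out ...]
nt64(-33), np.int64(80)), (170, np.int64(-180), np.int64(-32), np.int64(83)), (180, np.int64(-185), np.int64(-32), np.int64(86)), (190, np.int64(-190), np.int64(-32), np.int64(88)), (200, np.int64(-195), np.int64(-32), np.int64(89)), (210, np.int64(-200), np.int64(-32), np.int64(91)), (220, np.int64(-206), np.int64(-32), np.int64(91)), (230, np.int64(-212), np.int64(-33), np.int64(90)), (240, np.int64(-220), np.int64(-34), np.int64(87)), (250, np.int64(-229), np.int64(-36), np.int64(82)), (260, np.int64(-284), np.int64(-58), np.int64(0)), (270, np.int64(-204), np.int64(-21), np.int64(144))]
[-0.20415447  0.04540865 -0.02353198] 14775 0.002686697406139169
[ 0.46076133 -0.09198523  0.06948564]
```

```bash
python3 -m pendant '{"translation":[[0,0,-0.06],[0,0,-0.12],[0,0,-0.12]],"delta_rot":[[0,0,0],[0,0,0],[0,0,0]]}'
```

```text
clock: 13.78
tcp_pos: [0.4606, -0.092, 0.0663]
orientation: [-3.129, -0.282, 0.001]
contact_force: [-0.2, 0.2, 0.5]
grip_width: 0.0
gripper_force: 0.0
```

```bash
python3 - <<'E'
from h import *
q,d=grab_frame("wrist");C=calibration("wrist");K=C["K"];R=cv2.Rodrigues(C["rvec"])[0];t=np.array(C["tvec"]).ravel()
v,u=np.indices(d.shape);x=u-K[0,2];y=v-K[1,2];r=np.hypot(x,y)+1e-9;th=r/K[0,0]
ray=np.stack([np.sin(th)*x/r,np.sin(th)*y/r,np.cos(th)],-1)
P=(ray*(d/np.maximum(ray[...,2],.05))[...,None]-t)@R
e=np.array([.984,.1787]);n=np.array([-.1787,.984]);rr=P[...,:2]-[.6755,-.056];L=np.stack([rr@e,rr@n,P[...,2]],-1)
for c in(248,256,262): print(c,[(i,*(L[i,c]*1000).round().astype(int).tolist()) for i in range(212,252,2)])
s,_=grab_frame("scene")
cv2.imwrite("pics/w5.png",np.hstack([cv2.resize(q[170:290,176:336],(400,300),interpolation=cv2.INTER_CUBIC),cv2.resize(s[130:190,220:300],(400,300),interpolation=cv2.INTER_CUBIC)])[...,::-1])
E
```

```text
248 [(212, -199, 7, 92), (214, -201, 7, 90), (216, -202, 7, 90), (218, -203, 7, 91), (220, -205, 7, 90), (222, -205, 7, 91), (224, -206, 7, 91), (226, -208, 7, 90), (228, -206, 7, 97), (230, -206, 7, 99), (232, -206, 6, 101), (234, -206, 6, 105), (236, -206, 6, 107), (238, -206, 6, 109), (240, -206, 6, 110), (242, -206, 6, 113), (244, -206, 6, 115), (246, -206, 6, 117), (248, -205, 6, 120), (250, -206, 6, 121)]
256 [(212, -200, 3, 90), (214, -201, 3, 91), (216, -202, 3, 91), (218, -203, 3, 91), (220, -204, 3, 91), (222, -205, 3, 92), (224, -207, 2, 90), (226, -208, 2, 90), (228, -206, 3, 97), (230, -206, 3, 100), (232, -206, 3, 102), (234, -206, 3, 104), (236, -206, 3, 105), (238, -207, 3, 107), (240, -206, 3, 110), (242, -205, 3, 114), (244, -206, 3, 115), (246, -206, 3, 117), (248, -206, 3, 119), (250, -206, 3, 121)]
262 [(212, -200, -1, 90), (214, -201, -1, 91), (216, -202, -1, 90), (218, -203, -1, 91), (220, -204, -1, 91), (222, -205, -1, 91), (224, -206, -1, 91), (226, -208, -1, 90), (228, -206, -1, 97), (230, -206, 0, 99), (232, -206, 0, 102), (234, -206, 0, 105), (236, -206, 0, 107), (238, -206, 0, 109), (240, -206, 0, 110), (242, -206, 0, 113), (244, -206, 0, 115), (246, -206, 0, 116), (248, -205, 0, 120), (250, -206, 0, 121)]
```

View pics/w5.png

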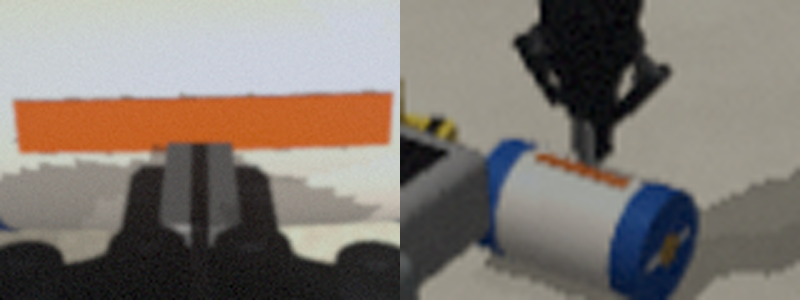

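```bash
python3 -m pendant '{"translation":[[0,0,-0.06],[0,0,-0.12],[0,0,-0.16],[0,0,-0.16]],"delta_rot":[[0,0,0],[0,0,0],[0,0,0],[0,0,0]]}'
```

```text
clock: 14.38
tcp_pos: [0.4644, -0.0914, 0.0651]
orientation: [3.128, 0.283, 0.01]
contact_force: [-0.9, 2.8, 21.3]
grip_width: -0.0003
gripper_force: 10.4
```

```bash
python3 -m pendant '{"translation":[[0,0,0.05],[0.15,0.03,0.05],[0.34,0.06,0.05],[0.54,0.1,0.05],[0.74,0.13,0.05],[0.94,0.17,0.05],[1.14,0.21,0.05],[1.28,0.23,0.05],[1.38,0.25,0.05],[1.38,0.25,0.05]],"delta_rot":[[0,0,0],[0,0,0],[0,0,0],[0,0,0],[0,0,0],[0,0,0],[0,0,0],[0,0,0],[0,0,0],[0,0,0]]}'
cat > c.py <<'E'
from h import *
from scipy.optimize import least_squares as ls
q,d=grab_frame("wrist");C=calibration("wrist");K=C["K"];R=cv2.Rodrigues(C["rvec"])[0];t=np.array(C["tvec"]).ravel()
v,u=np.indices(d.shape);x=u-K[0,2];y=v-K[1,2];r=np.hypot(x,y)+1e-9;th=r/K[0,0]
ray=np.stack([np.sin(th)*x/r,np.sin(th)*y/r,np.cos(th)],-1)
P=(ray*(d/np.maximum(ray[...,2],.05))[...,None]-t)@R
e=np.array([.984,.1787]);n=np.array([-.1787,.984]);rr=P[...,:2]-[.6755,-.056];L=np.stack([rr@e,rr@n,P[...,2]],-1)
hsv=cv2.cvtColor(q,cv2.COLOR_RGB2HSV)
o=get_obs();T=o["tcp_pos"][:2]-[.6755,-.056];print("tip x',y'",(T@e*1000).round(1),(T@n*1000).round(1),"z",(o["tcp_pos"][2]*1000).round(1),"F",o["contact_force"].round(1))
m=(d>0)&(L[...,2]>.012)&(L[...,2]<.098)&(abs(L[...,0]-T@e)<.1)&(abs(L[...,1]-T@n)<.1)&(hsv[...,2]>70)
S=L[m];G=[T@e,.045,0]
for _ in range(3):
    f=ls(lambda a:np.hypot(S[:,0]-a[0]-a[2]*S[:,1],S[:,2]-a[1])-.045,G,loss='soft_l1',f_scale=.002);G=f.x
    k=abs(f.fun)<.004;k=abs(np.hypot(S[:,0]-G[0]-G[2]*S[:,1],S[:,2]-G[1])-.045)<.004;I=S[k]
g=np.percentile(I[:,1],[.5,99.5])
print("cart x'",(G[0]*1000).round(1),"zc",(G[1]*1000).round(1),"yaw deg",np.degrees(-G[2]).round(2),"y mid",(g.mean()*1000).round(1),"len",(np.ptp(g)*1000).round(),len(I),len(S))
E
python3 c.py
```

```text
clock: 15.62
tcp_pos: [0.498, -0.0844, 0.0656]
orientation: [-3.128, -0.283, -0.008]
contact_force: [-0.2, 2.3, 14.0]
grip_width: -0.0003
gripper_force: 6.9
tip x',y' -179.9 3.7 z 65.6 F [-1.   3.5 13.7]
cart x' -185.3 zc 45.5 yaw deg 1.41 y mid 2.7 len 148.0 27109 27174
```

```bash
python3 -m pendant '{"translation":[[0.18,0.03,0],[0.38,0.07,0],[0.56,0.1,0],[0.69,0.125,0],[0.69,0.125,0],[0.69,0.125,0.4],[0.4,0.07,0.9],[-0.59,-0.11,0.8],[-0.59,-0.11,0.3],[-0.59,-0.11,0.1],[-0.59,-0.11,0],[-0.59,-0.11,0]],"delta_rot":[[0,0,0],[0,0,0],[0,0,0],[0,0,0],[0,0,0],[0,0,0],[0,0,0],[0,0,0],[0,0,0],[0,0,0],[0,0,0],[0,0,0]]}'; python3 c.py
```

```text
clock: 17.18
tcp_pos: [0.4824, -0.0881, 0.0645]
orientation: [3.129, 0.283, 0.004]
contact_force: [-0.6, 0.2, 6.4]
grip_width: -0.0
gripper_force: 3.2
tip x',y' -195.9 2.9 z 64.5 F [0.2 0.6 6.8]
cart x' -178.1 zc 45.4 yaw deg 1.41 y mid 2.9 len 148.0 34111 34179
```

```bash
python3 -m pendant '{"translation":[[0.1,0.02,-0.03],[0.3,0.05,-0.03],[0.55,0.1,-0.03],[0.82,0.15,-0.03],[1.09,0.2,-0.03],[1.36,0.25,-0.03],[1.63,0.3,-0.03],[1.9,0.35,-0.03],[2.15,0.39,-0.04],[2.36,0.43,-0.05],[2.5,0.455,-0.06],[2.56,0.465,-0.06]],"delta_rot":[[0,0,0],[0,0,0],[0,0,0],[0,0,0],[0,0,0],[0,0,0],[0,0,0],[0,0,0],[0,0,0],[0,0,0],[0,0,0],[0,0,0]]}'; python3 c.py
python3 -m pendant '{"translation":[[0,0,0],[0,0,0.4],[-0.3,-0.05,0.9],[-1.2,-0.22,0.8],[-1.2,-0.22,0.35],[-1.2,-0.22,0.15],[-1.2,-0.22,0.06],[-1.2,-0.22,0.03]],"delta_rot":[[0,0,0],[0,0,0],[0,0,0],[0,0,0],[0,0,0],[0,0,0],[0,0,0],[0,0,0]]}'; python3 c.py
```

```text
clock: 18.73
tcp_pos: [0.5485, -0.0746, 0.0644]
orientation: [-3.127, -0.284, -0.01]
contact_force: [-0.6, 3.8, 12.8]
grip_width: -0.0003
gripper_force: 6.5
tip x',y' -128.1 4.4 z 64.5 F [ 0.3  3.8 12.9]
cart x' -143.9 zc 45.4 yaw deg 1.43 y mid 3.8 len 149.0 23069 23154
clock: 19.77
tcp_pos: [0.5177, -0.0818, 0.0648]
orientation: [3.129, 0.282, 0.008]
contact_force: [-2.6, 1.6, 19.2]
grip_width: 0.0
gripper_force: 9.4
tip x',y' -159.8 2.7 z 64.9 F [-2.   1.3 14.2]
cart x' -145.5 zc 45.4 yaw deg 1.42 y mid 3.6 len 148.0 33325 33396
```

```bash
python3 -m pendant '{"translation":[[0.1,0.02,0.02],[0.3,0.05,0.02],[0.55,0.1,0.02],[0.8,0.15,0.02],[1.05,0.2,0.02],[1.3,0.24,0.02],[1.55,0.28,0.02],[1.8,0.33,0.02],[2.05,0.38,0.01],[2.24,0.41,0],[2.33,0.425,0],[2.36,0.43,-0.01]],"delta_rot":[[0,0,0],[0,0,0],[0,0,0],[0,0,0],[0,0,0],[0,0,0],[0,0,0],[0,0,0],[0,0,0],[0,0,0],[0,0,0],[0,0,0]]}'
python3 -m pendant '{"translation":[[0,0,0],[0,0,0.4],[-0.3,-0.05,0.9],[-1.2,-0.22,0.8],[-1.2,-0.22,0.35],[-1.2,-0.22,0.15],[-1.2,-0.22,0.06],[-1.2,-0.22,0.03]],"delta_rot":[[0,0,0],[0,0,0],[0,0,0],[0,0,0],[0,0,0],[0,0,0],[0,0,0],[0,0,0]]}'; python3 c.py
```

```text
clock: 21.32
tcp_pos: [0.577, -0.0697, 0.0645]
orientation: [-3.128, -0.284, -0.009]
contact_force: [-0.5, 3.3, 11.7]
grip_width: 0.0001
gripper_force: 5.8
clock: 22.32
tcp_pos: [0.5462, -0.0766, 0.065]
orientation: [3.129, 0.282, 0.006]
contact_force: [-1.7, 0.4, 13.9]
grip_width: -0.0001
gripper_force: 7.2
tip x',y' -130.8 2.8 z 65.1 F [-1.1 -0.5 11.3]
cart x' -117.0 zc 45.4 yaw deg 1.41 y mid 4.3 len 148.0 33359 33422
```

```bash
python3 -m pendant '{"translation":[[0,0,0.6],[0,0,2.2],[0,0,2.4],[0,0,2.4],[0,0,2.4],[0,0,2.4],[0,0,2.4],[0,0,2.4],[0.4,0.08,2.2],[0.81,0.15,1.8],[0.81,0.15,1.4],[0.81,0.15,1.2]],"delta_rot":[[0,0,0],[0,0,0],[0.36,-1.97],[0.71,-3.94],[1.07,-5.9],[1.43,-7.87],[1.79,-9.84],[1.97,-10.82],[1.97,-10.82],[1.97,-10.82],[1.97,-10.82],[1.97,-10.82]]}' ; echo; python3 -m pendant '{"translation":[[0,0,0.6],[0,0,2.2],[0,0,2.4],[0,0,2.4],[0,0,2.4],[0,0,2.4],[0,0,2.4],[0,0,2.4],[0.4,0.08,2.2],[0.81,0.15,1.8],[0.81,0.15,1.4],[0.81,0.15,1.2]],"delta_rot":[[0,0,0],[0,0,0],[0.36,-1.97,0],[0.71,-3.94,0],[1.07,-5.9,0],[1.43,-7.87,0],[1.79,-9.84,0],[1.97,-10.82,0],[1.97,-10.82,0],[1.97,-10.82,0],[1.97,-10.82,0],[1.97,-10.82,0]]}'; cat >> c.py <<'E'
Rt=cv2.Rodrigues(np.array(o["orientation"]))[0];zt=Rt[:,2];print("tool z' x,y,z",(zt[:2]@e).round(3),(zt[:2]@n).round(3),zt[2].round(3),"tooly",Rt[:,1].round(3))
E
python3 c.py
```

```text
clock: 23.88
tcp_pos: [0.5563, -0.0767, 0.0839]
orientation: [-2.913, -0.307, -1.027]
contact_force: [-0.6, 1.4, -2.6]
grip_width: 0.0001
gripper_force: 0.0
tip x',y' -121.2 2.1 z 79.8 F [-2.5 -3.  -5.8]
cart x' -119.4 zc 41.3 yaw deg 1.51 y mid 5.0 len 149.0 19946 19946
tool z' x,y,z 0.629 -0.001 -0.778 tooly [ 0.197 -0.98   0.016]invalid input
```

```bash
python3 -m pendant '{"translation":[[0,0,0],[0,0,0]],"delta_rot":[[0,0,0],[0,0,0]]}'; python3 c.py; python3 -c "
from bench import *;o=get_obs();print(o['joints'].round(3),o['qvel'].round(3))"
```

```text
clock: 24.18
tcp_pos: [0.5549, -0.0767, 0.0831]
orientation: [-2.918, -0.31, -1.017]
contact_force: [0.6, 0.2, -0.3]
grip_width: -0.0001
gripper_force: 0.0
tip x',y' -122.2 1.0 z 83.5 F [ 0.1 -0.5  0.1]
cart x' -119.1 zc 45.8 yaw deg 1.34 y mid 3.7 len 149.0 20544 20544
tool z' x,y,z 0.62 -0.013 -0.785 tooly [ 0.2   -0.979  0.033]
[ 1.24   0.789 -1.356  2.368  1.942  0.55  -2.904] [-0.005 -0.012 -0.003  0.002  0.02   0.005 -0.009]
```

```bash
python3 -m pendant '{"translation":[[0,0,0.5],[-0.3,0,1.5],[-0.8,-0.1,2.5],[-0.8,-0.1,2.5],[-0.8,-0.1,2.5],[-0.8,-0.1,2.5]],"delta_rot":[[0,0,0],[-0.36,1.97,0],[-0.71,3.94,0],[-1.07,5.9,0],[-1.37,7.5,0],[-1.37,7.5,0]]}'; python3 -c "
from bench import *;o=get_obs();print(o['joints'].round(3))"
python3 -m pendant '{"translation":[[0,0,0],[0,0,0]],"delta_rot":[[0,0,1.5],[0,0,3]]}';python3 -c "
from bench import *;o=get_obs();print(o['joints'].round(3))"
```

```text
clock: 24.98
tcp_pos: [0.5361, -0.0764, 0.1512]
orientation: [3.106, 0.337, 0.054]
contact_force: [1.7, -1.0, 0.9]
grip_width: 0.0003
gripper_force: 0.0
[ 0.959  0.637 -1.273  1.905  0.715  1.105 -1.951]
clock: 25.22
tcp_pos: [0.536, -0.0773, 0.1477]
orientation: [3.04, 0.745, 0.057]
contact_force: [0.0, 0.3, -0.7]
grip_width: 0.0003
gripper_force: 0.0
[ 0.987  0.679 -1.321  1.908  0.754  1.125 -1.714]
```

```bash
python3 -m pendant '{"translation":[[0,0,0],[0,0,0],[0,0,0],[0,0,0],[0,0,0],[0,0,0],[0,0,0],[0,0,0],[0,0,0],[0,0,0],[0,0,0],[0,0,0]],"delta_rot":[[0,0,2],[0,0,4],[0,0,6],[0,0,8],[0,0,10],[0,0,12],[0,0,14],[0,0,16],[0,0,18],[0,0,20],[0,0,22],[0,0,24]]}'
python3 -m pendant '{"translation":[[0,0,0],[0,0,0],[0,0,0],[0,0,0],[0,0,0],[0,0,0]],"delta_rot":[[0,0,2],[0,0,4],[0,0,6],[0,0,8],[0,0,8.6],[0,0,8.6]]}';python3 -c "
from bench import *;o=get_obs();print(o['joints'].round(3))"
```

```text
clock: 26.72
tcp_pos: [0.5352, -0.078, 0.1474]
orientation: [-0.871, -2.996, -0.029]
contact_force: [0.7, -0.1, -0.4]
grip_width: 0.0001
gripper_force: 0.0
clock: 27.48
tcp_pos: [0.5352, -0.078, 0.1471]
orientation: [0.277, -3.099, -0.01]
contact_force: [-0.2, 0.5, -0.4]
grip_width: 0.0002
gripper_force: 0.0
[ 0.985  0.789 -1.398  1.854  0.805  1.273  1.084]
```

```bash
python3 -m pendant '{"translation":[[0.2,0.04,0],[0.4,0.07,0],[0.6,0.1,0],[0.8,0.14,0],[1,0.18,0],[1.18,0.21,0],[1.18,0.21,0],[1.18,0.21,0]],"delta_rot":[[0.36,-1.97,0],[0.71,-3.94,0],[1.07,-5.9,0],[1.43,-7.87,0],[1.79,-9.84,0],[1.97,-10.82,0],[1.97,-10.82,0],[1.97,-10.82,0]]}'; python3 c.py; python3 -c "
from bench import *;o=get_obs();print(o['joints'].round(3))"
```

```text
clock: 28.48
tcp_pos: [0.5682, -0.0821, 0.1405]
orientation: [-0.212, 2.267, 0.087]
contact_force: [0.6, -1.0, -1.1]
grip_width: 0.0003
gripper_force: 0.0
tip x',y' -111.2 -6.0 z 138.8 F [-1.6 -1.1 -2.6]
cart x' -119.6 zc 43.9 yaw deg 1.53 y mid 3.9 len 148.0 27658 27658
tool z' x,y,z 0.764 0.001 -0.645 tooly [-0.184  0.983 -0.005]
[ 1.365  0.747 -1.393  2.423  2.376  0.464 -0.153]
```

```bash
python3 -m pendant '{"translation":[[0,0,-0.6],[0,0,-1.2],[0,0,-1.8],[0,0,-2.2],[0,0,-2.2]],"delta_rot":[[0,0,0],[0,0,0],[0,0,0],[0,0,0],[0,0,0]]}'; python3 c.py; python3 -c "
from bench import *;o=get_obs();print(o['joints'].round(3))"
```

```text
clock: 29.15
tcp_pos: [0.5684, -0.0829, 0.0838]
orientation: [-0.21, 2.274, 0.089]
contact_force: [0.1, -0.6, 1.2]
grip_width: 0.0002
gripper_force: 0.0
tip x',y' -110.1 -7.3 z 84.2 F [ 0.2 -1.   0.1]
cart x' -118.9 zc 46.2 yaw deg 1.32 y mid 3.2 len 148.0 37900 37979
tool z' x,y,z 0.758 -0.002 -0.652 tooly [-0.181  0.983 -0.006]
[ 1.328  1.005 -1.394  2.435  2.367  0.67   0.022]
```

```bash
python3 -m pendant '{"translation":[[-0.07,0.39,0],[-0.07,0.39,-0.1],[-0.07,0.39,-0.2],[-0.07,0.39,-0.26],[-0.07,0.39,-0.3]],"delta_rot":[[0,0,0],[0,0,0],[0,0,0],[0,0,0],[0,0,0]]}'; python3 c.py
```

```text
clock: 29.82
tcp_pos: [0.5729, -0.074, 0.0789]
orientation: [-0.216, 2.268, 0.092]
contact_force: [-4.1, 3.5, 27.5]
grip_width: -0.0
gripper_force: 13.9
tip x',y' -104.1 0.6 z 79.0 F [-3.3  3.3 23.2]
cart x' -118.0 zc 45.8 yaw deg 1.33 y mid 3.3 len 148.0 41133 41339
tool z' x,y,z 0.762 0.002 -0.648 tooly [-0.187  0.982 -0.006]
```

```bash
python3 -m pendant '{"translation":[[0.06,0.01,0.07],[0.2,0.04,0.09],[0.4,0.07,0.11],[0.6,0.11,0.13],[0.8,0.145,0.14],[1,0.18,0.14],[1.2,0.22,0.13],[1.4,0.25,0.12],[1.6,0.29,0.1],[1.76,0.32,0.08],[1.85,0.335,0.07],[1.89,0.343,0.06]],"delta_rot":[[0,0,0],[0,0,0],[0,0,0],[0,0,0],[0,0,0],[0,0,0],[0,0,0],[0,0,0],[0,0,0],[0,0,0],[0,0,0],[0,0,0]]}'; python3 c.py;python3 -c "
from bench import *;o=get_obs();print(o['joints'].round(3))"
```

```text
clock: 31.38
tcp_pos: [0.6188, -0.0654, 0.079]
orientation: [-0.212, 2.272, 0.093]
contact_force: [-0.4, 3.6, 6.0]
grip_width: 0.0
gripper_force: 2.9
tip x',y' -57.4 0.8 z 79.0 F [0.5 3.8 5.2]
cart x' -94.6 zc 45.8 yaw deg 1.31 y mid 3.9 len 148.0 52747 52856
tool z' x,y,z 0.759 0.002 -0.651 tooly [-0.184  0.983 -0.003]
[ 1.217  1.062 -1.381  2.346  2.325  0.719  0.067]
```

```bash
python3 -m pendant '{"translation":[[0,0,0.3],[-0.3,-0.05,0.7],[-1,-0.18,0.7],[-1.23,-0.22,0.4],[-1.23,-0.22,0.15],[-1.23,-0.22,0],[-1.23,-0.22,-0.06],[-1.23,-0.22,-0.06]],"delta_rot":[[0,0,0],[0.18,-0.98,0],[0.18,-0.98,0],[0.18,-0.98,0],[0.18,-0.98,0],[0.18,-0.98,0],[0.18,-0.98,0],[0.18,-0.98,0]]}'; python3 c.py;python3 -c "
from bench import *;o=get_obs();print(o['joints'].round(3))"
```

```text
clock: 32.42
tcp_pos: [0.5923, -0.0727, 0.0798]
orientation: [-0.209, 2.18, 0.096]
contact_force: [-4.4, 0.6, 29.3]
grip_width: -0.0003
gripper_force: 14.5
tip x',y' -84.8 -1.6 z 79.8 F [-4.  -0.3 28.4]
cart x' -95.1 zc 45.9 yaw deg 1.31 y mid 3.8 len 148.0 40785 41086
tool z' x,y,z 0.815 0.001 -0.579 tooly [-0.186  0.983 -0.009]
[ 1.311  1.178 -1.41   2.433  2.505  0.791  0.047]
```

```bash
python3 -m pendant '{"translation":[[0.06,0.01,0.09],[0.25,0.045,0.12],[0.5,0.09,0.145],[0.78,0.14,0.17],[1.06,0.19,0.19],[1.34,0.24,0.195],[1.62,0.295,0.18],[1.9,0.345,0.155],[2.15,0.39,0.125],[2.32,0.42,0.1],[2.42,0.44,0.085],[2.46,0.447,0.08]],"delta_rot":[[0,0,0],[0,0,0],[0,0,0],[0,0,0],[0,0,0],[0,0,0],[0,0,0],[0,0,0],[0,0,0],[0,0,0],[0,0,0],[0,0,0]]}'; python3 c.py;python3 -c "
from bench import *;o=get_obs();print(o['joints'].round(3))"
```

```text
clock: 33.98
tcp_pos: [0.6528, -0.0602, 0.0808]
orientation: [-0.206, 2.184, 0.101]
contact_force: [1.7, 0.4, 6.5]
grip_width: 0.0003
gripper_force: 3.4
tip x',y' -23.1 -0.0 z 80.8 F [0.9 1.1 6.5]
cart x' -63.3 zc 45.8 yaw deg 1.31 y mid 4.6 len 148.0 57278 57395
tool z' x,y,z 0.813 0.003 -0.582 tooly [-0.185  0.983 -0.003]
[ 1.197  1.176 -1.387  2.317  2.464  0.778  0.057]
```

```bash
python3 -m pendant '{"translation":[[0,0,0.3],[-0.3,-0.05,0.6],[-1,-0.1,0.6],[-1.27,-0.13,0.3],[-1.27,-0.13,0.1],[-1.27,-0.13,0],[-1.27,-0.13,-0.05],[-1.27,-0.13,-0.05]],"delta_rot":[[0,0,0],[0,0,0],[0,0,0],[0,0,0],[0,0,0],[0,0,0],[0,0,0],[0,0,0]]}'; python3 c.py
```

```text
clock: 35.02
tcp_pos: [0.6216, -0.064, 0.08]
orientation: [-0.205, 2.182, 0.1]
contact_force: [-1.2, -0.9, 9.5]
grip_width: -0.0005
gripper_force: 4.4
tip x',y' -54.4 1.8 z 80.0 F [-0.9 -0.8  9.1]
cart x' -63.6 zc 45.9 yaw deg 1.32 y mid 4.6 len 148.0 40457 40764
tool z' x,y,z 0.814 0.002 -0.58 tooly [-0.184  0.983 -0.004]
```

```bash
python3 -m pendant '{"translation":[[0.06,0.01,0],[0.25,0.045,0.03],[0.5,0.09,0.06],[0.78,0.14,0.085],[1.06,0.19,0.1],[1.34,0.24,0.105],[1.62,0.295,0.09],[1.9,0.345,0.06],[2.15,0.39,0.03],[2.32,0.42,0],[2.42,0.44,-0.015],[2.46,0.447,-0.02]],"delta_rot":[[0,0,0],[0,0,0],[0,0,0],[0,0,0],[0,0,0],[0,0,0],[0,0,0],[0,0,0],[0,0,0],[0,0,0],[0,0,0],[0,0,0]]}'; python3 c.py;python3 -c "
from bench import *;o=get_obs();print(o['joints'].round(3))"
```

```text
clock: 36.58
tcp_pos: [0.6838, -0.0513, 0.0809]
orientation: [-0.207, 2.18, 0.102]
contact_force: [1.5, 1.9, 9.9]
grip_width: -0.0001
gripper_force: 5.0
tip x',y' 9.0 3.1 z 80.9 F [1.7 1.8 9. ]
cart x' -30.4 zc 46.2 yaw deg 1.34 y mid 5.4 len 148.0 57172 61961
tool z' x,y,z 0.816 0.005 -0.579 tooly [-0.187  0.982 -0.003]
[ 1.127  1.149 -1.346  2.258  2.477  0.753  0.013]
```

```bash
python3 -m pendant '{"translation":[[0,0,0.2],[-0.3,-0.05,0.5],[-1,-0.1,0.6],[-1.35,-0.2,0.4],[-1.35,-0.2,0.2],[-1.35,-0.2,0.08],[-1.35,-0.2,0],[-1.35,-0.2,0]],"delta_rot":[[0,0,0],[0,0,0],[0.18,-0.98,0],[0.18,-0.98,0],[0.18,-0.98,0],[0.18,-0.98,0],[0.18,-0.98,0],[0.18,-0.98,0]]}'; python3 c.py;python3 -c "
from bench import *;o=get_obs();print(o['joints'].round(3))"
```

```text
clock: 37.62
tcp_pos: [0.6502, -0.0583, 0.0808]
orientation: [-0.197, 2.094, 0.104]
contact_force: [-1.8, -1.3, 9.8]
grip_width: -0.0003
gripper_force: 4.8
tip x',y' -25.4 2.2 z 80.7 F [-1.5 -1.5  9.7]
cart x' -31.4 zc 45.9 yaw deg 1.32 y mid 5.4 len 148.0 40306 40771
tool z' x,y,z 0.862 0.001 -0.507 tooly [-0.183  0.983 -0.006]
[ 1.203  1.221 -1.342  2.356  2.679  0.816 -0.065]
```

```bash
python3 -m pendant '{"translation":[[0.05,0.01,0],[0.17,0.03,0.02],[0.32,0.058,0.055],[0.48,0.087,0.085],[0.64,0.116,0.115],[0.8,0.145,0.135],[0.95,0.172,0.15],[1.08,0.196,0.165],[1.18,0.214,0.17],[1.24,0.225,0.175],[1.26,0.229,0.175]],"delta_rot":[[0,0,0],[0,0,0],[0,0,0],[0,0,0],[0,0,0],[0,0,0],[0,0,0],[0,0,0],[0,0,0],[0,0,0],[0,0,0]]}'; python3 c.py;python3 -c "
from bench import *;o=get_obs();print(o['joints'].round(3))"
```

```text
clock: 39.05
tcp_pos: [0.6815, -0.0519, 0.0851]
orientation: [-0.198, 2.095, 0.106]
contact_force: [-0.8, -0.3, 7.5]
grip_width: -0.0003
gripper_force: 4.0
tip x',y' 6.6 3.0 z 85.1 F [-1.1  0.1  8.4]
cart x' -14.7 zc 46.1 yaw deg 1.34 y mid 5.7 len 148.0 47411 50413
tool z' x,y,z 0.862 0.002 -0.507 tooly [-0.184  0.983 -0.005]
[ 1.152  1.212 -1.34   2.294  2.648  0.799 -0.058]
```

```bash
cat >> c.py <<'E'
g=cv2.inRange(hsv,(45,80,40),(90,255,255))>0
dirs=ray@R;cw=-R.T@t
B=cw+dirs*((0-cw[2])/dirs[...,2])[...,None];bb=B[...,:2]-[.6755,-.056];G2=np.stack([bb@e,bb@n],-1)[g&(abs(L[...,2])<.012)]
G2=G2[(abs(G2[:,0])<.04)&(abs(G2[:,1])<.2)]
for a,b in((-.16,-.09),(-.09,0),(0,.09),(.09,.16)):
    k=(G2[:,1]>a)&(G2[:,1]<b)
    if k.sum()>30: print("stripe",a,k.sum(),(np.percentile(G2[k,0],[3,50,97])*1000).round(1),(np.percentile(G2[k,1],[1,99])*1000).round())
E
python3 -m pendant '{"translation":[[0,0,0.3],[-0.3,-0.05,0.4],[-0.71,-0.1,0.3],[-0.71,-0.1,0],[-0.71,-0.1,-0.15],[-0.71,-0.1,-0.22],[-0.71,-0.1,-0.22]],"delta_rot":[[0,0,0],[0,0,0],[0,0,0],[0,0,0],[0,0,0],[0,0,0],[0,0,0]]}'; python3 c.py
```

```text
clock: 39.98
tcp_pos: [0.6629, -0.0547, 0.0787]
orientation: [-0.197, 2.095, 0.106]
contact_force: [-2.5, -0.5, 11.0]
grip_width: -0.0003
gripper_force: 5.0
tip x',y' -12.2 3.5 z 78.7 F [-2.5 -1.6 10. ]
cart x' -14.5 zc 45.8 yaw deg 1.32 y mid 5.8 len 148.0 38557 39136
tool z' x,y,z 0.862 0.002 -0.507 tooly [-0.184  0.983 -0.005]
stripe -0.16 676 [-6.6  1.7 12. ] [-159.  -96.]
stripe 0.09 481 [-7.5  0.6 11.1] [113. 159.]
```

```bash
python3 -m pendant '{"translation":[[0.05,0.01,0.01],[0.16,0.03,0.04],[0.3,0.055,0.075],[0.46,0.084,0.11],[0.62,0.113,0.145],[0.78,0.142,0.17],[0.93,0.169,0.195],[1.05,0.19,0.21],[1.14,0.207,0.225],[1.19,0.216,0.23],[1.21,0.22,0.23],[1.21,0.22,0.23]],"delta_rot":[[0,0,0],[0,0,0],[0,0,0],[0,0,0],[0,0,0],[0,0,0],[0,0,0],[0,0,0],[0,0,0],[0,0,0],[0,0,0],[0,0,0]]}'; python3 c.py
```

```text
clock: 41.52
tcp_pos: [0.6929, -0.0486, 0.0843]
orientation: [-0.198, 2.096, 0.108]
contact_force: [-0.7, 1.5, 8.0]
grip_width: -0.0001
gripper_force: 4.1
tip x',y' 18.4 4.2 z 84.3 F [-1.2  0.5  7.2]
cart x' 1.8 zc 46.1 yaw deg 1.36 y mid 6.1 len 148.0 45015 47909
tool z' x,y,z 0.862 0.003 -0.508 tooly [-0.185  0.983 -0.004]
stripe -0.16 1076 [-7.5  1.1 11.2] [-159.  -91.]
stripe -0.09 37 [-8.1 -6.  -2.4] [-90. -83.]
stripe 0.09 812 [-8.1 -0.1 10.7] [104. 159.]
```

```bash
python3 -m pendant '{"translation":[[0,0,0.1],[0,0,0.3],[-0.4,-0.07,0.8],[-2,-0.36,1.8],[-4,-0.72,3],[-5.5,-1,3.5],[-6,-2,3.5],[-6,-3,3.5],[-6,-4,3.5],[-6,-5,3.5],[-6,-5,3.5],[-6,-5,3.5]],"delta_rot":[[0,0,0],[0,0,0],[0,0,0],[0,0,0],[-0.36,1.97,0],[-0.71,3.94,0],[-1.07,5.9,0],[-1.43,7.87,0],[-1.79,9.84,0],[-2.13,11.7,0],[-2.13,11.7,0],[-2.13,11.7,0]]}' 0.45; python3 - <<'E'
from h import *
o=get_obs();print(o["joints"].round(3));Rt=cv2.Rodrigues(np.array(o["orientation"]))[0];print(Rt.round(3))
p,D=grab_frame("top");W=cloud("top",D)
S=W[195:232,318:358].reshape(-1,3)
for lo,hi in((.015,.033),(.045,.08)):
    q=S[(S[:,2]>lo)&(S[:,2]<hi)];print("chock",len(q),rect(q))
S=W[125:190,215:300];e=np.array([.984,.1787]);n=np.array([-.1787,.984])
r=S[...,:2]-[.6755,-.056];L=np.stack([r@e,r@n,S[...,2]],-1).reshape(-1,3);q=L[(L[:,2]>.03)&(L[:,2]<.1)&(abs(L[:,1])<.09)&(L[:,0]<.03)]
from scipy.optimize import least_squares as ls
f=ls(lambda a:np.hypot(q[:,0]-a[0]-a[2]*q[:,1],q[:,2]-a[1])-.045,[0,.045,0],loss='soft_l1',f_scale=.002);print("cart",f.x,len(q),np.percentile(q[:,1],[1,99]))
cv2.imwrite("pics/t6.png",cv2.resize(p[110:260,100:380],None,fx=2.8,fy=2.8,interpolation=cv2.INTER_CUBIC)[...,::-1])
E
```

```text
clock: 43.08
tcp_pos: [0.5393, -0.176, 0.171]
orientation: [-0.257, 2.945, -0.05]
contact_force: [0.5, -1.5, -0.2]
grip_width: 0.0383
gripper_force: 0.0
[ 1.216  0.578 -1.305  1.946  0.727  0.947  1.344]
[[-0.968 -0.168  0.186]
 [-0.175  0.984 -0.017]
 [-0.18  -0.049 -0.982]]
chock 0 (array([0., 0.]), array([0., 0.]), 0.0)
chock 0 (array([0., 0.]), array([0., 0.]), 0.0)
cart [ 0.00151265  0.04514141 -0.02937638] 853 [-0.0662285   0.08172554]
```

View pics/t6.png

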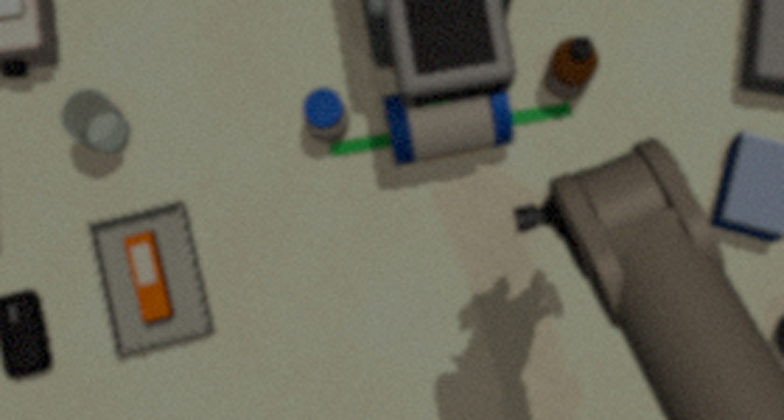

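```bash
python3 -m pendant '{"translation":[[-0.5,-1,0],[-1,-2,0],[-1.6,-3.2,0],[-2.3,-4.5,0],[-3.05,-5.84,0],[-3.05,-5.84,-1],[-3.05,-5.84,-1.5],[-3.05,-5.84,-1.5]],"delta_rot":[[0,0,0.5],[0,0,1.5],[0,0,2.5],[0,0,3.5],[0,0,3.5],[0,0,3.5],[0,0,3.5],[0,0,3.5]]}'; python3 - <<'E'
from h import *
o=get_obs();print(o["joints"].round(3));Rt=cv2.Rodrigues(np.array(o["orientation"]))[0];print(Rt.round(3))
E
```

```text
clock: 44.12
tcp_pos: [0.4645, -0.3193, 0.1312]
orientation: [-0.705, 2.863, -0.004]
contact_force: [-1.0, 0.1, 0.2]
grip_width: 0.0385
gripper_force: 0.0
[ 1.535  0.703 -1.311  1.944  0.735  0.932  1.975]
[[-0.868 -0.46   0.187]
 [-0.461  0.887  0.043]
 [-0.185 -0.049 -0.981]]
```

```bash
python3 -m pendant '{"translation":[[0,0,0],[0,0,0],[0,0,0]],"delta_rot":[[-0.25,1.1,0],[-0.5,2.16,0],[-0.5,2.16,0]]}'; cat > k.py <<'E'
from h import *
o=get_obs();Rt=cv2.Rodrigues(np.array(o["orientation"]))[0];print("tcp",o["tcp_pos"].round(4),"toolz",Rt[:,2].round(3),"yaw",np.degrees(np.arctan2(Rt[1,0],Rt[0,0])).round(2),"F",o["contact_force"].round(1))
q,d=grab_frame("wrist");C=calibration("wrist");K=C["K"];R=cv2.Rodrigues(C["rvec"])[0];t=np.array(C["tvec"]).ravel()
v,u=np.indices(d.shape);x=u-K[0,2];y=v-K[1,2];r=np.hypot(x,y)+1e-9;th=r/K[0,0]
ray=np.stack([np.sin(th)*x/r,np.sin(th)*y/r,np.cos(th)],-1)
P=(ray*(d/np.maximum(ray[...,2],.05))[...,None]-t)@R
hsv=cv2.cvtColor(q,cv2.COLOR_RGB2HSV);m=(cv2.inRange(hsv,(20,110,50),(36,255,255))>0)&(d>0)
S=P[m]
for lo,hi in((.018,.03),(.064,.078)):
    k=S[(S[:,2]>lo)&(S[:,2]<hi)]
    if len(k)>20: print("chock",lo,len(k),rect(k),k[:,2].mean().round(4))
np.save("wP.npy",P)
E
python3 k.py
```

```text
clock: 44.5
tcp_pos: [0.468, -0.3185, 0.1333]
orientation: [-0.755, 3.046, -0.004]
contact_force: [1.0, 0.0, 0.6]
grip_width: 0.0384
gripper_force: 0.0
tcp [ 0.468  -0.3185  0.1333] toolz [ 0.004 -0.001 -1.   ] yaw -152.15 F [1.  0.  0.6]
chock 0.018 4383 (array([ 461.3, -323.4]), array([69.2, 89.7]), 27.8) 0.0251
chock 0.064 610 (array([ 461.8, -323. ]), array([34.4, 11.5]), 27.4) 0.0699
```

```bash
python3 -m pendant '{"translation":[[-0.25,-0.19,-1],[-0.25,-0.19,-2.2],[-0.25,-0.19,-3.2],[-0.25,-0.19,-4],[-0.25,-0.19,-4.4],[-0.25,-0.19,-4.6],[-0.25,-0.19,-4.6]],"delta_rot":[[0,0,0],[0,0,0],[0,0,0],[0,0,0],[0,0,0],[0,0,0],[0,0,0]]}'; python3 -m pendant '{"translation":[[0,0,0],[0,0,0],[0,0,0],[0,0,0],[0,0,0],[0,0,0]],"delta_rot":[[0,0,0],[0,0,0],[0,0,0],[0,0,0],[0,0,0],[0,0,0]]}' 0 50
```

```text
clock: 45.42
tcp_pos: [0.4592, -0.3252, 0.0171]
orientation: [-0.75, 3.05, -0.002]
contact_force: [0.3, -0.1, 0.2]
grip_width: 0.0389
gripper_force: 0.0
clock: 46.18
tcp_pos: [0.4595, -0.3254, 0.0176]
orientation: [-0.749, 3.05, -0.003]
contact_force: [0.0, -0.9, 5.9]
grip_width: 0.0112
gripper_force: 49.6
```

```bash
python3 -m pendant '{"translation":[[0,0,0.5],[0,0,1.5],[0.5,0.8,2],[1.1,2.4,2],[1.8,4.2,2],[2.6,6,2],[3.4,7.8,2],[4.2,9.4,2],[4.61,10.23,2],[4.61,10.23,1.2],[4.61,10.23,0.5],[4.61,10.23,0.3]],"delta_rot":[[0,0,0],[0,0,0],[0,0,-0.5],[0,0,-1],[0,0,-1.5],[0,0,-2],[0,0,-2.5],[0,0,-3.2],[0,0,-3.2],[0,0,-3.2],[0,0,-3.2],[0,0,-3.2]]}'; python3 k.py; python3 - <<'E'
import numpy as np
P=np.load("wP.npy");e=np.array([.984,.1787]);n=np.array([-.1787,.984]);r=P[...,:2]-[.6755,-.056];L=np.stack([r@e,r@n,P[...,2]],-1)
S=L.reshape(-1,3)
q=S[(S[:,2]>.05)&(S[:,2]<.097)&(S[:,0]>-.06)&(S[:,0]<.03)&(abs(S[:,1])<.1)&(abs(S[:,1]-.005)>.03)]
from scipy.optimize import least_squares as ls
f=ls(lambda a:np.hypot(q[:,0]-a[0]-a[2]*q[:,1],q[:,2]-a[1])-.045,[0,.045,0],loss='soft_l1',f_scale=.002);print("cart",f.x.round(4),len(q),np.percentile(q[:,1],[.5,99.5]))
E
```

```text
clock: 47.68
tcp_pos: [0.5721, -0.0714, 0.022]
orientation: [0.314, -3.122, 0.002]
contact_force: [0.5, -0.4, -0.8]
grip_width: 0.0113
gripper_force: 48.8
tcp [ 0.5721 -0.0714  0.022 ] toolz [-0.004 -0.001 -1.   ] yaw -168.5 F [ 0.5 -0.4 -0.8]
chock 0.018 1912 (array([573.8, -70.9]), array([64.5, 90.2]), 11.6) 0.028
chock 0.064 1809 (array([577. , -70.4]), array([34.4, 12.6]), 10.8) 0.0744Traceback (most recent call last):
  File "<stdin>", line 6, in <module>
    return _quantile_unchecked(
        a, q, axis, out, overwrite_input, method, keepdims, weights)
    return _ureduce(a,
                    func=_quantile_ureduce_func,
    ...<5 lines>...
                    overwrite_input=overwrite_input,
                    method=method)
    r = func(a, **kwargs)
    result = _quantile(arr,
                       quantiles=q,
    ...<2 lines>...
                       out=out,
                       weights=wgt)
    slices_having_nans = np.isnan(arr[-1, ...])
                                  ~~~^^^^^^^^^
IndexError: index -1 is out of bounds for axis 0 with size 0
```

```bash
python3 -m pendant '{"translation":[[0.2,0.05,-0.06],[0.45,0.11,-0.1],[0.7,0.17,-0.12],[0.856,0.207,-0.15],[0.856,0.207,-0.17],[0.856,0.207,-0.17]],"delta_rot":[[0,0,0],[0,0,0],[0,0,0],[0,0,0],[0,0,0],[0,0,0]]}'; python3 k.py
python3 -m pendant '{"translation":[[0.04,0.007,0],[0.08,0.015,0],[0.08,0.015,0]],"delta_rot":[[0,0,0],[0,0,0],[0,0,0]]}'
```

```text
clock: 48.48
tcp_pos: [0.5954, -0.0643, 0.02]
orientation: [0.318, -3.125, 0.001]
contact_force: [0.4, 0.9, -1.1]
grip_width: 0.0113
gripper_force: 48.9
tcp [ 0.5954 -0.0643  0.02  ] toolz [-0.    -0.001 -1.   ] yaw -168.39 F [ 0.4  0.9 -1.1]
chock 0.018 7332 (array([596.5, -64.3]), array([63.5, 89.6]), 11.8) 0.028
chock 0.064 1772 (array([599.7, -63.4]), array([34.5, 12.6]), 12.4) 0.0726
clock: 48.9
tcp_pos: [0.5976, -0.0639, 0.0201]
orientation: [-0.318, 3.125, -0.001]
contact_force: [-0.3, -0.8, -1.3]
grip_width: 0.0112
gripper_force: 48.9
```

```bash
python3 -m pendant '{"translation":[[-0.08,-0.015,0],[-0.08,-0.015,-0.05],[-0.08,-0.015,-0.1],[-0.08,-0.015,-0.12],[-0.08,-0.015,-0.12]],"delta_rot":[[0,0,0],[0,0,0],[0,0,0],[0,0,0],[0,0,0]]}';python3 -m pendant '{"translation":[[0.04,0.007,0],[0.08,0.015,0],[0.1,0.018,0],[0.1,0.018,0]],"delta_rot":[[0,0,0],[0,0,0],[0,0,0],[0,0,0]]}'
```

```text
clock: 49.52
tcp_pos: [0.5954, -0.0644, 0.0176]
orientation: [0.318, -3.125, 0.002]
contact_force: [-3.4, -0.9, 4.7]
grip_width: 0.0113
gripper_force: 50.0
clock: 50.02
tcp_pos: [0.5959, -0.0643, 0.0178]
orientation: [0.317, -3.121, 0.004]
contact_force: [-9.9, -3.0, 13.9]
grip_width: 0.0112
gripper_force: 51.1
```

```bash
python3 -m pendant '{"translation":[[0,0,0.06],[0,0,0.08],[0,0,0.08]],"delta_rot":[[0,0,0],[0,0,0],[0,0,0]]}'; python3 -m pendant '{"translation":[[0.03,0.005,0],[0.06,0.01,0],[0.06,0.01,0]],"delta_rot":[[0,0,0],[0,0,0],[0,0,0]]}';  python3 k.py
```

```text
clock: 50.4
tcp_pos: [0.5982, -0.0638, 0.019]
orientation: [-0.318, 3.125, -0.001]
contact_force: [-1.0, 0.1, -1.8]
grip_width: 0.0115
gripper_force: 48.9
clock: 50.78
tcp_pos: [0.5996, -0.0636, 0.0191]
orientation: [-0.318, 3.125, -0.001]
contact_force: [-0.3, 0.7, -1.4]
grip_width: 0.0113
gripper_force: 48.9
tcp [ 0.5996 -0.0636  0.0191] toolz [ 0.    -0.001 -1.   ] yaw -168.39 F [-0.3  0.7 -1.4]
chock 0.018 7338 (array([600.7, -63.4]), array([63.5, 90.1]), 11.6) 0.0271
chock 0.064 1762 (array([603.9, -62.5]), array([34.3, 12.8]), 12.3) 0.0718
```

```bash
python3 -m pendant '{"translation":[[0.03,0.005,0],[0.06,0.01,0],[0.06,0.01,0]],"delta_rot":[[0,0,0],[0,0,0],[0,0,0]]}'; python3 -m pendant '{"translation":[[0.03,0.005,0],[0.05,0.01,0],[0.05,0.01,0]],"delta_rot":[[0,0,0],[0,0,0],[0,0,0]]}'
```

```text
clock: 51.2
tcp_pos: [0.6011, -0.0633, 0.0191]
orientation: [0.318, -3.125, 0.001]
contact_force: [-0.4, 0.3, -1.6]
grip_width: 0.011
gripper_force: 48.9
clock: 51.58
tcp_pos: [0.6023, -0.0631, 0.0191]
orientation: [-0.318, 3.125, -0.001]
contact_force: [0.4, -0.3, -1.6]
grip_width: 0.0113
gripper_force: 48.9
```

```bash
cat > m.py <<'E'
from h import *
from scipy.optimize import least_squares as ls
e=np.array([.984,.1787]);n=np.array([-.1787,.984])
def loc(W):
    r=W[...,:2]-[.6755,-.056];return np.stack([r@e,r@n,W[...,2]],-1)
p,D=grab_frame("top");hsv=cv2.cvtColor(p,cv2.COLOR_RGB2HSV);L=loc(cloud("top",D))
box=(L[...,2]>.03)&(L[...,2]<.1)&(abs(L[...,1])<.09)&(L[...,0]<.04)&(L[...,0]>-.06)
bl=cv2.inRange(hsv,(100,110,30),(128,255,255))>0
for nm,m in(("blue+y",bl&box&(L[...,1]>.03)),("blue-y",bl&box&(L[...,1]<-.03)),("white",box&~bl&(hsv[...,2]>90)&(L[...,2]>.05))):
    q=L[m]
    if len(q)>20:
        f=ls(lambda a:np.hypot(q[:,0]-a[0],q[:,2]-.045)-.045,[0],loss='soft_l1',f_scale=.002);print(nm,len(q),(f.x*1000).round(1),(q[:,1].mean()*1000).round())
q=L[(L[...,2]>.018)&(L[...,2]<.032)&(cv2.inRange(hsv,(18,90,40),(36,255,255))>0)&(L[...,0]<-.03)&(L[...,0]>-.13)]
if len(q)>20: print("chock",len(q),rect(q))
E
python3 m.py; cat > s.py <<'E'
exec(open("k.py").read())
e=np.array([.984,.1787]);n=np.array([-.1787,.984]);r=P[...,:2]-[.6755,-.056];L=np.stack([r@e,r@n,P[...,2]],-1);S=L[(d>0)]
q=S[(S[:,2]>.03)&(S[:,2]<.1)&(S[:,0]>-.05)&(S[:,0]<.06)&(abs(S[:,1])<.1)];print("cart pts in wrist",len(q),q.min(0) if len(q) else "")
E
python3 s.py
```

```text
blue+y 134 [6.1] 70.0
chock 154 (array([-89.4,  20.3]), array([109.7,  55. ]), 54.3)
tcp [ 0.6023 -0.0631  0.0191] toolz [ 0.    -0.001 -1.   ] yaw -168.39 F [ 0.2 -0.9 -0.8]
chock 0.018 7363 (array([603.9, -63. ]), array([64.5, 89.8]), 11.6) 0.0271
chock 0.064 1755 (array([607. , -62.6]), array([34.6, 12.6]), 10.6) 0.0718
cart pts in wrist 914 [-0.03855488 -0.05494679  0.0503269 ]
```

```bash
python3 m.py; python3 -m pendant '{"translation":[[-0.09,-0.016,0],[-0.177,-0.032,0],[-0.177,-0.032,-0.03],[-0.177,-0.032,-0.05],[-0.177,-0.032,-0.05]],"delta_rot":[[0,0,0],[0,0,0],[0,0,0],[0,0,0],[0,0,0]]}'; python3 m.py
```

```text
blue+y 136 [6.3] 70.0
chock 152 (array([-70.4,   5.8]), array([68.3, 89.9]), 0.5)
clock: 52.35
tcp_pos: [0.5978, -0.0639, 0.0178]
orientation: [0.318, -3.125, 0.001]
contact_force: [0.4, -0.6, -1.4]
grip_width: 0.0115
gripper_force: 48.9
blue+y 136 [6.1] 70.0
chock 142 (array([-74. ,   6.5]), array([68.8, 89.8]), 1.2)
```

```bash
python3 -m pendant '{"translation":[[0,0,-0.02],[0,0,-0.03]],"delta_rot":[[0,0,0],[0,0,0]]}'; python3 -m pendant '{"translation":[[0,0,0],[0,0,0],[0,0,0],[0,0,0.4],[0,0,1.6],[-1.5,-0.27,3],[-3,-0.5,3.6]],"delta_rot":[[0,0,0],[0,0,0],[0,0,0],[0,0,0],[0,0,0],[0,0,0],[0,0,0]]}' 0.35; python3 m.py; python3 - <<'E'
from h import *
o=get_obs();Rt=cv2.Rodrigues(np.array(o["orientation"]))[0]
G=cv2.Rodrigues(np.array([-.198,2.096,.108]))[0]
d=np.array([.6929,-.0486,.0843])+[.984*.004,.1787*.004,0]-o["tcp_pos"]
print("trans units",(d/.025).round(3),"rot",(np.degrees(cv2.Rodrigues(G@Rt.T)[0].ravel())/5).round(2))
E
```

```text
clock: 52.65
tcp_pos: [0.5979, -0.0639, 0.0176]
orientation: [-0.318, 3.125, -0.002]
contact_force: [-3.2, -0.7, 6.6]
grip_width: 0.0114
gripper_force: 50.0
clock: 53.52
tcp_pos: [0.5233, -0.0758, 0.1094]
orientation: [-0.318, 3.122, -0.002]
contact_force: [-0.1, 0.3, -0.0]
grip_width: 0.03
gripper_force: 0.0
blue+y 137 [5.9] 70.0
white 238 [7.8] 11.0
chock 71 (array([-74.6,  43.5]), array([69.2, 15.3]), 1.8)
trans units [ 7.14   1.164 -1.   ] rot [  2.31 -11.7   -0.14]
```

```bash
python3 -m pendant '{"translation":[[0,0,1],[0.5,0.08,1.2],[1.2,0.2,1.2],[2.2,0.36,1.2],[3.5,0.57,1],[5,0.8,0.6],[6.3,1.03,0.3],[7.14,1.164,0],[7.14,1.164,-0.3],[7.14,1.164,-0.6],[7.14,1.164,-0.6]],"delta_rot":[[0.39,-1.95,0],[0.77,-3.9,0],[1.16,-5.85,0],[1.54,-7.8,0],[1.93,-9.75,-0.1],[2.31,-11.7,-0.14],[2.31,-11.7,-0.14],[2.31,-11.7,-0.14],[2.31,-11.7,-0.14],[2.31,-11.7,-0.14],[2.31,-11.7,-0.14]]}' 0; python3 c.py; python3 m.py; python3 -c "
from bench import *;o=get_obs();print(o['joints'].round(3))"
```

```text
clock: 54.95
tcp_pos: [0.7007, -0.0471, 0.0895]
orientation: [-0.194, 2.097, 0.116]
contact_force: [0.1, -0.2, 0.2]
grip_width: 0.0003
gripper_force: 0.0
tip x',y' 26.8 4.0 z 91.4 F [ 0.2 -0.1 -0.1]
cart x' 8.4 zc 47.3 yaw deg 1.32 y mid 6.0 len 148.0 41670 51559
tool z' x,y,z 0.862 0.007 -0.507 tooly [-0.186  0.982  0.001]
stripe -0.16 1217 [-4.2  4.8 15.2] [-159.  -91.]
stripe -0.09 272 [-5.2 -2.6  3.4] [-90. -52.]
stripe 0.09 989 [-5.9  2.1 13.2] [ 97. 159.]
blue+y 136 [6.4] 70.0
blue-y 70 [8.3] -57.0
white 128 [8.3] 10.0
chock 52 (array([-82.2,  44.5]), array([51.3, 12.4]), 0.9)
[ 1.1    1.136 -1.29   2.255  2.669  0.749 -0.152]
```

```bash
python3 -m pendant '{"translation":[[0,0,-0.08],[0,0,-0.16],[0,0,-0.21],[0,0,-0.21]],"delta_rot":[[0,0,0],[0,0,0],[0,0,0],[0,0,0]]}'
```

```text
clock: 55.55
tcp_pos: [0.7013, -0.0474, 0.087]
orientation: [-0.199, 2.094, 0.111]
contact_force: [-1.2, -0.1, -0.5]
grip_width: 0.0001
gripper_force: 0.0
```

```bash
python3 -m pendant '{"translation":[[0,0,-0.07],[0,0,-0.12],[0,0,-0.12]],"delta_rot":[[0,0,0],[0,0,0],[0,0,0]]}'
```

```text
clock: 55.92
tcp_pos: [0.702, -0.0472, 0.0849]
orientation: [-0.198, 2.092, 0.112]
contact_force: [0.2, 0.5, 4.5]
grip_width: -0.0001
gripper_force: 2.4
```

```bash
python3 -m pendant '{"translation":[[0,0,-0.05],[-0.05,-0.009,-0.06],[-0.13,-0.024,-0.065],[-0.22,-0.04,-0.075],[-0.31,-0.056,-0.085],[-0.39,-0.071,-0.095],[-0.46,-0.084,-0.105],[-0.51,-0.093,-0.11],[-0.54,-0.098,-0.115],[-0.54,-0.098,-0.115]],"delta_rot":[[0,0,0],[0,0,0],[0,0,0],[0,0,0],[0,0,0],[0,0,0],[0,0,0],[0,0,0],[0,0,0],[0,0,0]]}'; python3 c.py; python3 m.py
```

```text
clock: 57.18
tcp_pos: [0.6894, -0.0497, 0.0832]
orientation: [-0.198, 2.089, 0.111]
contact_force: [1.9, 0.1, 7.8]
grip_width: 0.0
gripper_force: 3.0
tip x',y' 14.9 3.7 z 83.3 F [2.3 0.2 7. ]
cart x' 2.1 zc 45.0 yaw deg 1.33 y mid 6.2 len 148.0 38775 49401
tool z' x,y,z 0.865 0.006 -0.502 tooly [-0.187  0.982 -0.003]
stripe -0.16 1067 [-7.4  1.4 11.5] [-159.  -91.]
stripe -0.09 69 [-7.7 -5.1  0.9] [-90. -78.]
stripe 0.09 816 [-8.   0.1 10.7] [101. 159.]
blue+y 144 [0.6] 70.0
blue-y 86 [4.1] -57.0
white 216 [3.6] 8.0
chock 44 (array([-74. ,  39.6]), array([19. , 72.8]), 70.9)
```

```bash
python3 -m pendant '{"translation":[[-0.04,-0.007,-0.005],[-0.08,-0.015,-0.01],[-0.12,-0.022,-0.015],[-0.12,-0.022,-0.015]],"delta_rot":[[0,0,0],[0,0,0],[0,0,0],[0,0,0]]}'; python3 c.py; python3 m.py
```

```text
clock: 57.78
tcp_pos: [0.6857, -0.0503, 0.0819]
orientation: [-0.198, 2.091, 0.111]
contact_force: [1.7, -0.3, 5.4]
grip_width: 0.0
gripper_force: 2.5
tip x',y' 11.1 3.8 z 81.9 F [ 1.6 -0.6  6. ]
cart x' 1.9 zc 44.9 yaw deg 1.34 y mid 6.2 len 148.0 37078 48736
tool z' x,y,z 0.864 0.006 -0.504 tooly [-0.187  0.982 -0.002]
stripe -0.16 1027 [-7.2  1.6 11.7] [-159.  -91.]
stripe -0.09 73 [-7.8 -4.7  1.7] [-90. -77.]
stripe 0.09 797 [-7.9  0.2 10.8] [100. 159.]
blue+y 142 [0.9] 70.0
blue-y 92 [3.1] -56.0
white 241 [2.9] 9.0
chock 42 (array([-72.1,  36.3]), array([21., 73.]), 65.3)
```

```bash
python3 -m pendant '{"translation":[[0,0,0.06],[0,0,0.2],[0,0,0.8],[-0.5,-0.1,2],[-2,-1.5,3.2],[-4,-3.5,4],[-5,-5.5,4],[-5,-7.5,4],[-5,-9,4]],"delta_rot":[[0,0,0],[0,0,0],[0,0,0],[0,0,0],[0,0,0],[0,0,0],[0,0,0],[0,0,0],[0,0,0]]}'; cat >> m.py <<'E'
m=(L[...,2]>.018)&(L[...,2]<.034)&(L[...,0]<-.035)&(L[...,0]>-.125)&(abs(L[...,1])<.07)
q=L[m];print("chock depth",len(q),rect(q))
v=L[box&(L[...,2]>.045)&(abs(L[...,1])<.08)];f=ls(lambda a:np.hypot(v[:,0]-a[0]-a[2]*v[:,1],v[:,2]-a[1])-.045,[0,.045,0],loss='soft_l1',f_scale=.002);print("cart",(f.x*1000).round(1),len(v),np.percentile(v[:,1],[1,99]).round(4))
cv2.imwrite("pics/fin.png",cv2.resize(p[110:260,100:380],None,fx=2.8,fy=2.8,interpolation=cv2.INTER_CUBIC)[...,::-1])
E
python3 m.py
```

```text
clock: 59.0
tcp_pos: [0.565, -0.252, 0.1701]
orientation: [-0.185, 2.098, 0.087]
contact_force: [0.2, 0.4, 0.1]
grip_width: -0.0001
gripper_force: 0.0
blue+y 139 [1.1] 70.0
blue-y 92 [4.1] -56.0
white 339 [3.2] 6.0
chock 417 (array([-73.4,   6.4]), array([69.8, 89.8]), 1.1)
chock depth 443 (array([-73.4,   6.4]), array([69.8, 89.8]), 1.1)
cart [  2.8  44.6 -23.2] 813 [-0.0662  0.0791]
```

View pics/fin.png

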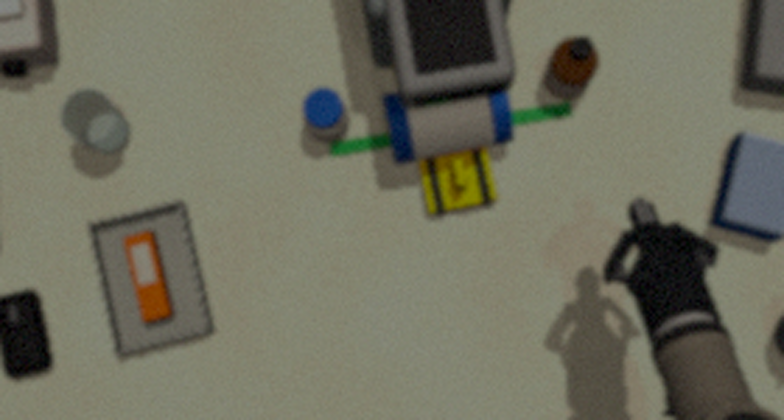

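```bash
python3 -c "
from bench import *;print(hand_in())"
```

```text
the job is handed in; nothing more can be done
None
```

The job is handed in at about 59 s: the slide box is flat in the tray, the cartridge lies about 2 mm past the stripe's centre and 1.3° off its direction, and the chock stands centred against its near side with a gap of at most about 1 mm. While I was placing the chock it pushed the cartridge about 6 mm past the stripe with no force I could read, so I set the chock down and rolled the cartridge back against it by its top.

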